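# Lay out a small computer board for a bench test

### The job

Lay this computer board out for a bench test: seat the large finned heat sink on the processor and the small one on the chipset chip, each centred and square, and lay the fan flat and square on top of the large heat sink. Lay the drive flat on the mat midway between the board and the power supply, lengthwise along the board's side edge. Set every part down gently without dropping it, and leave the screwdriver where it lies.

Things in the scene. Friction and masses are not known exactly. Their poses are not given: they have to be found in the camera images.
- heat_sink: Large bare-aluminium heat sink with 14 straight upright fins, loose, upright on the mat, about 220 g: 68 mm along its x (the way the fins run), 62 mm along its y, 30 mm tall. Origin: centre of its underside; z up. Grip it across the 62 mm. Any quarter turn is fine when seated.
- small_sink: Small bare-aluminium pin-fin heat sink (6 x 6 square pins), loose, upright on the mat, about 60 g: 40 x 40 mm, 24 mm tall. Origin: centre of its underside; z up. Solid to grip on all four sides.
- fan: Black square cooling fan, round opening with seven blades, loose, lying flat on the mat, about 60 g: 60 x 60 mm, 25 mm thick. Origin: centre of its underside; x and y along its sides, z up.
- drive: Solid-state drive in a grey aluminium case with low ribs along its top and a black connector at one end, loose, flat on the mat, about 110 g: 105 mm along its x, 45 mm along its y, 16 mm thick. Origin: centre of its underside; z up. Either way round is fine.
- board: Green 170 mm square computer board fixed on an aluminium plate stand, 178 mm square. Origin: centre of the stand's underside, on the mat (mat top is z = 0.002). Board's upper face: 20 mm above it. x points to the edge with rear connectors (30 mm high, x 64 to 86 mm); side edges run along x at y = +-89 mm. Slots and sockets 8 to 12 mm high beyond x = -62 and y = -73, 76 mm; all else under 7 mm.
- processor: The processor: 37.5 mm square of bright metal in a dark steel socket frame (58 x 48 mm), fixed on the board 35 mm to its -y side. Origin: its centre, at the board's upper face; axes as the board's. Its flat top, on which the large heat sink sits, is 8 mm above the origin, higher than anything else under the heat sink.
- chipset: The chipset, a bare 23 mm square light-green chip with a grey middle (die) on the board, fixed to it 47 mm to the board's +y side and 12 mm towards the near edge. Origin: its centre, at the board's upper face; axes as the board's. Its flat top, on which the small heat sink sits, is 3 mm above the origin.
- power_supply: Slim steel power supply, fixed, lying on the mat on one side of the board (left or right, differs by start): 150 mm along its x, 81.5 mm along its y, 40.5 mm tall, vent slots on top. Origin: centre of its underside; axes nearly parallel to the board's. The gap between it and the board's stand is 110 to 140 mm wide.
- parts_box: Clear plastic parts box with four compartments and some screws, fixed, on the other side of the board: 150 mm along x, 100 mm along y, 45 mm tall. Origin: centre of its underside. Not used.
- screwdriver: Screwdriver with a black handle, 180 mm long, about 30 mm thick, lying loose at the left or right end of the work, roughly along the robot's x. Origin: on its axis line at mat height; its x runs from handle to tip. Not used; not to be moved.
Mind the look-alikes: they are no part of the job. Leave any blue or brown look-alike of the small_sink alone.

How it is judged:
By the outcome, as a careful person would: the job done as asked, in the order asked, and still so for the second after the job is handed in, with the robot touching nothing.
It also fails if it takes over 104 s, if anything falls off the work surface, if the arm or the gripper's body presses on something with over 40 N, if the wrist force passes 120 N, or if a joint passes its speed limit or range.

### The arm

A 6-joint arm with a two-finger parallel gripper is mounted at the origin on the work surface. World frame = base frame: x ahead of the robot, y to its left, z up, the work surface at z = 0. Lengths are in m, angles in rad, forces in N, time in s.
With the tool pointing down it reaches from about 0.275 to 0.825 m from the base axis. Payload 4.9 kg.
Tool frame: the origin (TCP) lies at the very end of the fingers, on their centre line; the grasp point (between the pads) lies 19 mm behind it; z points along the fingers, y is the direction in which the jaws open and shut (so a half turn about z gives the same grasp; the last joint's range is limited). The gripper opens to 85 mm and grips with 20 to 120 N. Pads are 22 mm wide; open, the fingers measure 114 mm over their backs; the gripper's body (76 mm by 85 mm) begins 54 mm behind the grasp point. The pads swing forward as they close: fully open they stand 13 mm farther back than shut.
Start: joints at [1.191, 0.326, -0.193, 1.052, 0, 1.437], TCP at [0.134, 0.533, 0.231] pointing down, gripper open.
Joint ranges: [-2.65, 2.65], [-0.97, 1.79], [-1.3, 1.35], [-1.93, 2.1], [-1.47, 1.37], [-3.14, 3.14]. Speed limits (rad/s): [2.57, 2.57, 3.14, 3.14, 3.14, 3.14].

### API

Orientations are given as a 3x3 rotation matrix whose columns are the frame's x, y, z axes.
In Python, from station import bot gives the robot as it stands.
- The arm moves only by the tool servo_tool, never from a script. Its argument "motion" is a list of rows, each a list of 5 numbers: the shift along the tool's x, y, z in m, then the turn about the tool's z in rad, then the opening, from -1 (shut) to 1 (fully open), so that 0 is half open. In form: [[dx, dy, dz, yaw, claw], ...]. A call has 1 to 5 rows; each row is the pose to reach, as a shift and turn from the pose commanded when the call began, along the tool's axes at that moment; what a row does not reach only later rows make up. A row lasts 1/10 s, in which the tool goes at most 50 mm and 8.59 degrees, less where a joint would pass 70% of its speed; a pose out of reach is approached as far as the arm can. A call with a gripper value outside its range is refused whole. The fingers move at their own pace and stop on an object; the grip force is fixed at half the most. Time passes only in rows, so rows that repeat a pose let the fingers close. It gives the time, the measured TCP pose, the force and the opening at its end, in the units of the state.
- bot.sense(): the state, without advancing time (a new reading comes with each control period).
- bot.camera(name): name is "side" or "top" or "wrist"; returns the picture (400x640x3 uint8, red, green, blue); there is no depth.
- bot.calibration(name): a dict with "mtx" (3x3 intrinsics, pixels), "k1" (the pictures are not rectified: a ray, as slopes to the right and down, at radius r is drawn at 1 + k1 r^2 times it, then the intrinsics apply), "extrinsics" (4x4, takes a point from camera to world coordinates). Camera axes: x right, y up, looking along -z (the intrinsics and any distortion apply to the point x, -y, -z); pixel columns grow to the right and rows downward; lengths in m; the calibration is good to about 2 mm. A picture is of the moment at which its call begins: read the wrist's pose just before it. calibration takes no time and is no camera call; for the wrist camera it gives the pose at the moment of the call.
- bot.hand_in(): hands the job in, once; it reports no verdict.
Trained networks look in the newest picture that a camera, given by its name, has taken for a name from the list of things; names that differ only in an ending like _2 or _b are one class to them, and where a whole thing is asked for, a point or a joint stands for the part that bears it (a point fixed in the world has none). Each returns a list of dicts, best first, with "confidence" (0 to 1); they miss things now and then, are a little off and sometimes report something else, mostly with a low value. They report only what shows in the picture. A call takes as long as a camera call. They do not tell look-alikes from the thing itself.
- bot.silhouettes(camera, query): "region" (400x640 bool, what is visible of it) and "extent" ([left, top, width, height] in pixels, round what is visible of it).
The state is a dict: "t": time; "joint_positions": joint angles; "dq": joint speeds; "joint_efforts": joint torques, N m; "position": TCP position; "tool_rot": TCP orientation; "ft_force": force on the tool from outside, world axes, zero at the start; "ft_torque": the same for the moment, N m; "finger_gap": finger opening in m.
Only numpy, scipy, OpenCV 4.12 (cv2) and the standard library are available. Lean on these libraries where they do the work, as an engineer would, in place of code of your own. Each camera call takes 0.05 s, during which the arm holds its last target.

## Working session

There is one attempt and no reset: what is moved stays moved. The work goes in short steps, Python scripts to look and compute and a tool call to move; the robot and the scene stay as the last step left them, time stands still between calls to the robot, and variables do not carry over. Pictures are saved under pics/ and viewed, and the job is handed in when it is done.

Besides the shell and the picture viewer there is one more tool, called after "Emit:" as name([rows], argument=value, ...), one row to a line, values as JSON. servo_tool: Moves the arm, as the interface text tells. Its arguments: {"type":"object","properties":{"motion":{"type":"array"}},"required":["motion"]}

```bash
ls; mkdir -p pics
python3 - <<'E'
from station import bot
import cv2
s=bot.sense(); print({k:s[k] for k in ('t','position','finger_gap','ft_force')}); print(s['tool_rot'])
for c in('top','side','wrist'):
    im=bot.camera(c); cv2.imwrite(f'pics/{c}0.png',im[:,:,::-1]); print(c,bot.calibration(c))
print(bot.sense()['t'])
E
```

```text
pics
{'t': 0.0, 'position': array([0.13361802, 0.5329437 , 0.23052128]), 'finger_gap': 0.08532389873219749, 'ft_force': array([-0.49989771,  0.15883012,  0.55402465])}
[[-9.69938262e-01  2.43350339e-01 -6.17231173e-04]
 [ 2.43351023e-01  9.69937029e-01 -1.56154837e-03]
 [ 2.18672047e-04 -1.66480935e-03 -9.99998590e-01]]
top {'mtx': array([[372.63198644,   0.        , 332.36137985],
       [  0.        , 372.63198644, 197.71197797],
       [  0.        ,   0.        ,   1.        ]]), 'k1': -0.08862692308768326, 'extrinsics': array([[ 0.02852342,  0.99021214, -0.13662476,  0.37143941],
       [-0.99926858,  0.03172925,  0.02134407,  0.00723587],
       [ 0.02547016,  0.13591602,  0.9903929 ,  1.06742582],
       [ 0.        ,  0.        ,  0.        ,  1.        ]])}
side {'mtx': array([[423.37904928,   0.        , 306.3792407 ],
       [  0.        , 423.37904928, 208.70383345],
       [  0.        ,   0.        ,   1.        ]]), 'k1': -0.08113235949481654, 'extrinsics': array([[-0.96841308,  0.17897754, -0.1736178 ,  0.33198648],
       [-0.24873136, -0.64430175,  0.7231929 ,  0.79194771],
       [ 0.01757303,  0.74353366,  0.66846757,  0.80377793],
       [ 0.        ,  0.        ,  0.        ,  1.        ]])}
wrist {'mtx': array([[287.51237746,   0.        , 318.02692304],
       [  0.        , 287.51237746, 196.61054708],
       [  0.        ,   0.        ,   1.        ]]), 'k1': -0.01929211577954342, 'extrinsics': array([[ 0.24326466, -0.92316896, -0.29762625,  0.05751541],
       [ 0.96995862,  0.23102009,  0.07622336,  0.55168909],
       [-0.00160939, -0.3072276 ,  0.95163471,  0.37326421],
       [ 0.        ,  0.        ,  0.        ,  1.        ]])}
0.15
```

View pics/top0.png

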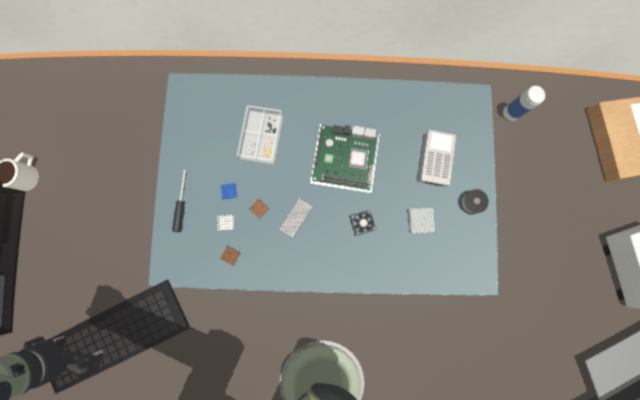

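View pics/side0.png

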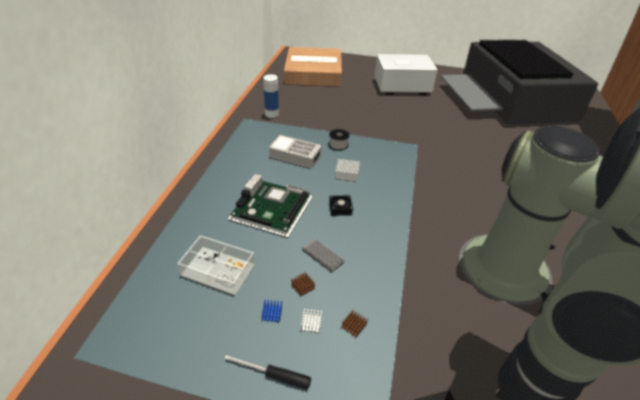

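View pics/wrist0.png

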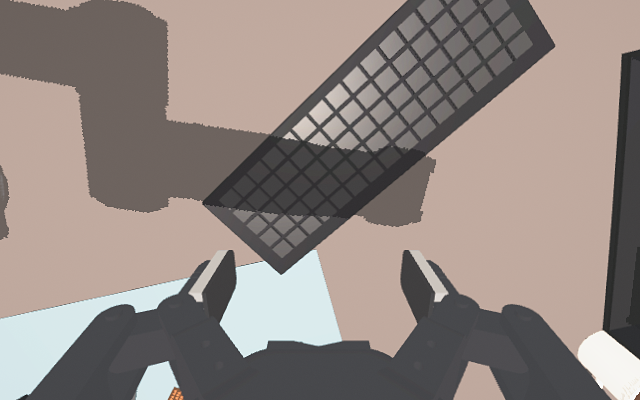

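```bash
cat > h.py <<'E'
import numpy as np, cv2
from scipy.optimize import minimize
def ray(cal,uv):
    uv=np.atleast_2d(np.asarray(uv,float)); K=cal['mtx']
    p=cv2.undistortPoints(uv[:,None,:],K,np.array([cal['k1'],0,0,0.]))[:,0]
    E=cal['extrinsics']; d=np.c_[p[:,0],-p[:,1],-np.ones(len(p))]@E[:3,:3].T
    return E[:3,3],d
def toplane(cal,uv,z):
    o,d=ray(cal,uv); return o+d*((z-o[2])/d[:,2])[:,None]
def proj(cal,P):
    P=np.atleast_2d(P); E=cal['extrinsics']; c=(P-E[:3,3])@E[:3,:3]
    s=np.c_[c[:,0]/-c[:,2],-c[:,1]/-c[:,2]]; r2=(s**2).sum(1)[:,None]
    s=s*(1+cal['k1']*r2); K=cal['mtx']; return s@K[:2,:2].T+K[:2,2]
def box(L,W,H,x,y,a,z0):
    c,s=np.cos(a),np.sin(a); pts=[]
    for zz in (0,H):
        for u,v in((-1,-1),(1,-1),(1,1),(-1,1)):
            px,py=u*L/2,v*W/2; pts.append([x+c*px-s*py,y+s*px+c*py,z0+zz])
    return np.array(pts)
def hullmask(cal,P,sc=4):
    h=cv2.convexHull(proj(cal,P).astype(np.float32))
    m=np.zeros((400,640),np.uint8)
    hh=np.round((h)*256).astype(np.int32)
    cv2.fillConvexPoly(m,hh,255,cv2.LINE_AA,8); return m.astype(np.float32)/255
def fit(views,dims,z0,x0,fitz=False):
    L,W,H=dims
    def cost(p):
        c=0
        for cal,reg in views:
            m=hullmask(cal,box(L,W,H,p[0],p[1],p[2]/10,p[3]/1 if fitz else z0))
            r=reg.astype(np.float32); c+=1-np.minimum(m,r).sum()/np.maximum(np.maximum(m,r).sum(),1)
        return c/len(views)
    best=None
    for a in x0[2]:
        p0=[x0[0],x0[1],a*10]+([z0] if fitz else [])
        n=len(p0); S=np.vstack([p0]+[np.array(p0)+np.eye(n)[i]*[.01,.01,1.5,.005][i] for i in range(n)])
        r=minimize(cost,p0,method='Nelder-Mead',options=dict(initial_simplex=S,xatol=1e-5,fatol=1e-6,maxiter=400))
        if best is None or r.fun<best.fun: best=r
    p=best.x.copy(); p[2]/=10; return p,best.fun
E
python3 - <<'E'
from station import bot
from h import *
D=dict(heat_sink=(.068,.062,.03),small_sink=(.04,.04,.024),fan=(.06,.06,.025),drive=(.105,.045,.016),board=(.178,.178,.02),processor=(.0375,.0375,.008),chipset=(.023,.023,.003),power_supply=(.15,.0815,.0405),screwdriver=(.18,.03,.03))
cal=bot.calibration('top')
bot.camera('top')
for n in D:
    for r in bot.silhouettes('top',n)[:6]:
        reg=np.asarray(r['region']); e=r['extent']
        if reg.sum()<5: continue
        ys,xs=np.nonzero(reg); c=toplane(cal,[[xs.mean(),ys.mean()]],.002+D[n][2]/2+(.02 if n in('processor','chipset') else 0))[0]
        pr,f=fit([(cal,reg)],D[n],.002+(.02 if n in('processor','chipset') else 0),(c[0],c[1],np.arange(0,3.1,.5)))
        print(n,round(r['confidence'],2),e,reg.sum(),np.round(c,3),np.round(pr,3),round(f,3))
print(bot.sense()['t'])
E
```

```text
heat_sink 0.93 [408.9, 205.7, 27.9, 25.7] 578 [ 0.46  -0.27   0.017] [ 0.46  -0.269  3.231] 0.119
small_sink 0.74 [218.3, 215.9, 15.2, 13.5] 227 [0.437 0.284 0.014] [0.437 0.286 1.637] 0.194
small_sink 0.68 [220.9, 248.7, 19.9, 14.3] 242 [0.345 0.267 0.014] [0.345 0.266 2.608] 0.16
small_sink 0.53 [249.1, 199.7, 22.7, 20.2] 226 [0.481 0.194 0.014] [0.481 0.194 2.402] 0.138
small_sink 0.47 [219.4, 184.2, 21.2, 16.1] 237 [0.528 0.282 0.014] [0.528 0.281 3.189] 0.163
fan 0.83 [347.4, 208.1, 26.6, 26.5] 432 [ 0.449 -0.104  0.014] [ 0.449 -0.104  1.903] 0.193
drive 0.71 [279.0, 199.8, 37.5, 37.1] 587 [0.458 0.087 0.01 ] [ 0.458  0.086 -0.539] 0.137
board 0.65 [307.9, 126.0, 74.8, 68.1] 3816 [ 0.638 -0.05   0.012] [ 0.64  -0.049  1.466] 0.054
processor 0.65 [347.9, 145.9, 19.7, 26.7] 345 [ 0.632 -0.085  0.026] [ 0.63  -0.086  1.601] 0.361
chipset 0.61 [325.4, 153.1, 6.3, 7.0] 60 [ 0.632 -0.001  0.024] [ 6.320e-01 -1.000e-03  1.478e+00] 0.31
power_supply 0.78 [419.3, 130.7, 36.2, 55.7] 1657 [ 0.642 -0.316  0.022] [ 0.642 -0.316 -0.165] 0.069
screwdriver 0.75 [171.3, 171.8, 12.4, 59.8] 326 [0.456 0.422 0.017] [0.49  0.425 0.118] 0.677
screwdriver 0.74 [221.7, 215.3, 13.1, 16.6] 166 [0.437 0.282 0.017] [0.438 0.273 1.63 ] 0.81
0.65
```

```bash
cat > mv.py <<'E'
import sys,numpy as np
from station import bot
def mv(x,y,z,yawx=None):
    s=bot.sense(); R=s['tool_rot']; d=R.T@(np.array([x,y,z])-s['position'])
    cur=np.arctan2(R[1,0],R[0,0]); t=0 if yawx is None else -((yawx-cur+np.pi)%(2*np.pi)-np.pi)
    print('t%.2f'%s['t'],'pos',np.round(s['position'],4),'yawx %.4f gap %.4f'%(cur,s['finger_gap']),'F',np.round(s['ft_force'],1),'-> d',np.round(d,4),'turn %.4f'%t,'len %.3f'%np.linalg.norm(d))
if __name__=='__main__': mv(*map(float,sys.argv[1:]))
E
python3 mv.py 0.36 0.25 0.23 3.1416
```

```text
t0.65 pos [0.1338 0.5335 0.2313] yawx 2.8958 gap 0.0858 F [ 0.4 -0.7  0.4] -> d [-0.2884 -0.22    0.0013] turn -0.2458 len 0.363
```

Emit:
servo_tool([
  [-0.288,-0.22,0,-0.246,1],
  [-0.288,-0.22,0,-0.246,1],
  [-0.288,-0.22,0,-0.246,1],
  [-0.288,-0.22,0,-0.246,1],
  [-0.288,-0.22,0,-0.246,1],
])

```text
t: 1.15
position: [0.2887, 0.3388, 0.2315]
tool_rot: [[-1.0, -0.001, 0.001], [-0.001, 1.0, 0.0], [-0.001, 0.0, -1.0]]
ft_force: [0.0, -1.1, 0.4]
finger_gap: 0.0852
```

```bash
python3 mv.py 0.36 0.25 0.23 3.1416
```

```text
t1.15 pos [0.2887 0.3388 0.2315] yawx -3.1407 gap 0.0852 F [ 0.  -1.1  0.4] -> d [-0.0712 -0.0888  0.0015] turn 0.0009 len 0.114
```

Emit:
servo_tool([
  [-0.071,-0.08,0,0,1],
  [-0.071,-0.08,0,0,1],
  [-0.071,-0.08,0,0,1],
  [-0.071,-0.08,0,0,1],
])

```text
t: 1.55
position: [0.3598, 0.2593, 0.2314]
tool_rot: [[-1.0, 0.004, 0.0], [0.004, 1.0, 0.0], [-0.0, 0.0, -1.0]]
ft_force: [-0.2, 0.2, 0.4]
finger_gap: 0.0857
```

```bash
cat > look.py <<'E'
import sys,pickle,time
from station import bot
import cv2,numpy as np
tag=sys.argv[1]; names=sys.argv[2:]
cal=bot.calibration('wrist'); im=bot.camera('wrist'); out={}
for n in names:
    out[n]=[(r['confidence'],np.asarray(r['region'])) for r in bot.silhouettes('wrist',n)]
pickle.dump((cal,im,out),open(f'{tag}.pkl','wb'))
v=im[:,:,::-1].copy()
for i,(n,l) in enumerate(out.items()):
    for c,r in l:
        if c>.2:
            cs,_=cv2.findContours(r.astype(np.uint8),cv2.RETR_EXTERNAL,cv2.CHAIN_APPROX_NONE); cv2.drawContours(v,cs,-1,[(0,0,255),(0,255,255),(255,0,255),(255,0,0),(0,255,0)][i%5],1)
            ys,xs=np.nonzero(r); print(n,round(c,2),round(xs.mean()),round(ys.mean()),r.sum())
cv2.imwrite(f'pics/{tag}.png',v); cv2.imwrite(f'pics/{tag}_raw.png',im[:,:,::-1]); print(bot.sense()['t'])
E
python3 look.py w1 small_sink drive board screwdriver; python3 mv.py 0.42 -0.15 0.25 3.1416
```

```text
small_sink 0.85 325 156 1053
small_sink 0.85 272 252 992
small_sink 0.67 335 281 860
small_sink 0.57 338 223 987
drive 0.57 196 234 2419
board 0.75 111 322 3978
screwdriver 0.71 438 230 1216
screwdriver 0.29 2 362 163
1.8
t1.80 pos [0.3578 0.2614 0.2313] yawx -3.1387 gap 0.0854 F [-0.3  0.4 -0.4] -> d [-0.061  -0.4115 -0.0188] turn 0.0029 len 0.416
```

View pics/w1.png

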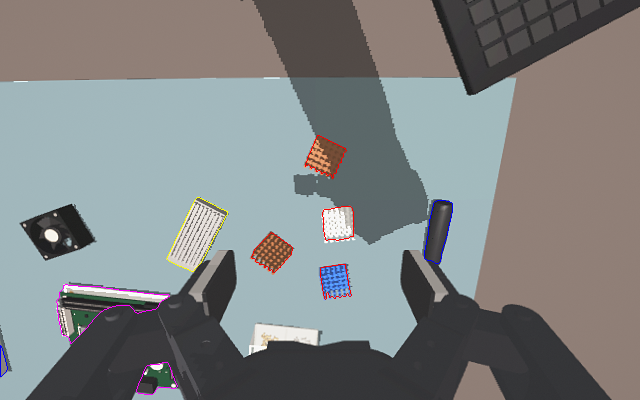

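Emit:
servo_tool([
  [-0.09,-0.41,0,0.0,1],
  [-0.09,-0.41,0,0.0,1],
  [-0.09,-0.41,0,0.0,1],
  [-0.09,-0.41,0,0.0,1],
  [-0.09,-0.41,0,0.0,1],
])

```text
t: 2.3
position: [0.4125, 0.0155, 0.2316]
tool_rot: [[-1.0, -0.003, 0.001], [-0.003, 1.0, 0.0], [-0.001, 0.0, -1.0]]
ft_force: [0.9, 1.0, 0.1]
finger_gap: 0.0855
```

Emit:
servo_tool([
  [0,-0.19,0,0.0,1],
  [0,-0.19,0,0.0,1],
  [0,-0.19,0,0.0,1],
  [0,-0.19,0,0.0,1],
  [0,-0.19,0,0.0,1],
])

```text
t: 2.8
position: [0.4133, -0.1772, 0.2314]
tool_rot: [[-1.0, 0.004, 0.001], [0.004, 1.0, -0.002], [-0.001, -0.002, -1.0]]
ft_force: [0.4, 1.1, 0.4]
finger_gap: 0.0855
```

```bash
python3 look.py w2 heat_sink fan drive board power_supply; python3 mv.py 0.46 -0.26 0.2 3.1416
```

```text
heat_sink 0.87 248 202 2994
fan 0.79 376 194 2133
fan 0.68 516 197 3033
drive 0.9 516 197 3041
board 0.81 387 300 6406
power_supply 0.6 243 312 2238
3.1
t3.10 pos [ 0.4126 -0.1721  0.2313] yawx -3.1384 gap 0.0852 F [ 0.5 -0.6 -0.4] -> d [-0.0471 -0.088   0.0312] turn 0.0032 len 0.105
```

View pics/w2.png

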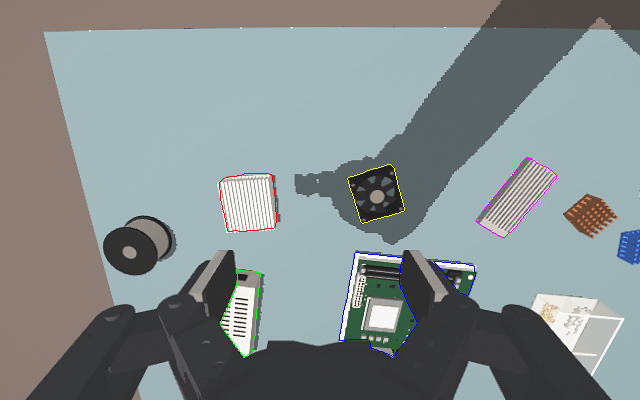

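```bash
cat > fitall.py <<'E'
import pickle,sys
from h import *
from station import bot
bot.camera('top'); tc=bot.calibration('top')
w1=pickle.load(open('w1.pkl','rb')); w2=pickle.load(open('w2.pkl','rb'))
def near(w,n,p):
    b=None
    for c,r in w[2].get(n,[]):
        ys,xs=np.nonzero(r); q=proj(w[0],[p])[0]; d=np.hypot(xs.mean()-q[0],ys.mean()-q[1])
        if d<25 and (b is None or d<b[0]): b=(d,r)
    return b and (w[0],b[1])
T={}
for n,dims,p in [('heat_sink',(.068,.062,.03),(.46,-.27)),('fan',(.06,.06,.025),(.449,-.104)),('drive',(.105,.045,.016),(.458,.087)),('small_sink',(.04,.04,.024),(.437,.285))]:
    P=[*p,.01]
    reg=[np.asarray(r['region']) for r in bot.silhouettes('top',n)]
    T[n]=reg
    t=near((tc,None,{n:[(1,r) for r in reg]}),n,P); a=near(w1,n,P); b=near(w2,n,P)
    for nm,vs in (('top',[t]),('w1',[a]),('w2',[b]),('w1w2',[a,b]),('w+t z',[t,a,b])):
        vs=[v for v in vs if v]
        if not vs or (nm=='w1w2' and len(vs)<2): continue
        r,f=fit(vs,dims,.002,(*p,np.arange(0,3.1,.4)),fitz=nm.endswith('z')); print(n,nm,np.round(r,4),round(f,3))
pickle.dump(T,open('top.pkl','wb'))
E
python3 fitall.py
```

```text
heat_sink w2 [ 0.457  -0.269   0.0678] 0.045
heat_sink w+t z [ 0.459  -0.2705  0.0803 -0.0032] 0.038
fan top [ 0.4491 -0.1034  0.345 ] 0.195
fan w2 [ 0.4473 -0.1042  1.9108] 0.152
fan w+t z [ 0.4498 -0.1027  1.8961 -0.0061] 0.159
drive top [ 0.4568  0.0872 -0.5277] 0.082
drive w1 [0.4564 0.0874 2.5795] 0.09
drive w2 [0.4573 0.0867 2.6011] 0.09
drive w1w2 [0.457  0.0869 2.5932] 0.091
drive w+t z [ 0.4572  0.0872 -0.5357 -0.0015] 0.078
small_sink top [0.4352 0.2835 1.4808] 0.262
small_sink w1 [0.4349 0.2846 3.1871] 0.126
small_sink w+t z [ 0.4392  0.2857  0.0614 -0.0103] 0.178
```

Emit:
servo_tool([
  [-0.044,-0.097,0.09,-0.065,1],
  [-0.044,-0.097,0.09,-0.065,1],
  [-0.044,-0.097,0.09,-0.065,1],
  [-0.044,-0.097,0.09,-0.065,1],
  [-0.044,-0.097,0.09,-0.065,1],
])

```text
t: 3.85
position: [0.4559, -0.2704, 0.1405]
tool_rot: [[-0.998, -0.065, -0.002], [-0.065, 0.998, 0.002], [0.002, 0.002, -1.0]]
ft_force: [-0.3, -0.5, 1.4]
finger_gap: 0.0854
```

```bash
python3 look.py w3 heat_sink
cat > f1.py <<'E'
import sys,pickle
from h import *
tag,n,x,y=sys.argv[1],sys.argv[2],float(sys.argv[3]),float(sys.argv[4])
z=float(sys.argv[5]) if len(sys.argv)>5 else .002
D=dict(heat_sink=(.068,.062,.03),small_sink=(.04,.04,.024),fan=(.06,.06,.025),drive=(.105,.045,.016),power_supply=(.15,.0815,.0405))
vs=[]
for t in tag.split(','):
    w=pickle.load(open(t+'.pkl','rb')); q=proj(w[0],[[x,y,z+.01]])[0]; b=None
    for c,r in w[2][n]:
        ys,xs=np.nonzero(r); d=np.hypot(xs.mean()-q[0],ys.mean()-q[1])
        if d<45 and (b is None or d<b[0]): b=(d,r)
    if b: vs.append((w[0],b[1]))
print(len(vs))
print(fit(vs,D[n],z,(x,y,np.arange(0,3.1,.4))))
if len(vs)>1: print('z',fit(vs,D[n],z,(x,y,np.arange(0,3.1,.4)),fitz=True))
E
python3 f1.py w3 heat_sink .457 -.269; python3 f1.py w2,w3 heat_sink .457 -.269;python3 mv.py 0.457 -0.269 0.14 3.21
```

```text
heat_sink 0.97 320 190 4885
3.95
1
(array([ 0.45853737, -0.26917645,  3.22182066]), np.float64(0.08568465709686279))
2
(array([ 0.45719532, -0.26918873,  0.07281033]), np.float64(0.06753331422805786))
z (array([ 0.45873829, -0.2694648 ,  0.07422006, -0.00227006]), np.float64(0.055474162101745605))
t3.95 pos [ 0.4565 -0.2702  0.1421] yawx -3.0758 gap 0.0857 F [ 0.1 -0.1 -0.3] -> d [-0.0006  0.0011  0.0021] turn -0.0026 len 0.002
```

View pics/w3.png

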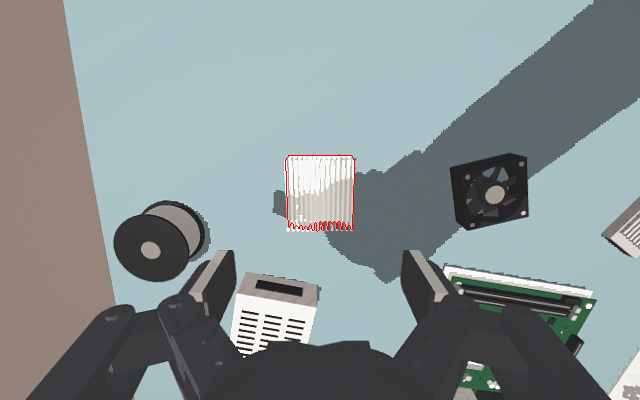

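Emit:
servo_tool([
  [-0.002,0.001,0.05,-0.007,1],
  [-0.002,0.001,0.09,-0.007,1],
  [-0.002,0.001,0.12,-0.007,1],
  [-0.002,0.001,0.13,-0.007,1],
  [-0.002,0.001,0.135,-0.007,1],
])

```text
t: 4.45
position: [0.4586, -0.2692, 0.0068]
tool_rot: [[-0.997, -0.073, 0.0], [-0.073, 0.997, -0.0], [-0.0, -0.0, -1.0]]
ft_force: [0.4, 1.0, 0.4]
finger_gap: 0.0853
```

```bash
python3 look.py w4 ;python3 mv.py 0.458 -0.269 0.005 3.215
```

```text
4.5
t4.50 pos [ 0.4589 -0.2696  0.0068] yawx -3.0687 gap 0.0854 F [-0.  -0.7 -0.3] -> d [0.0009 0.0006 0.0018] turn -0.0005 len 0.002
```

View pics/w4.png

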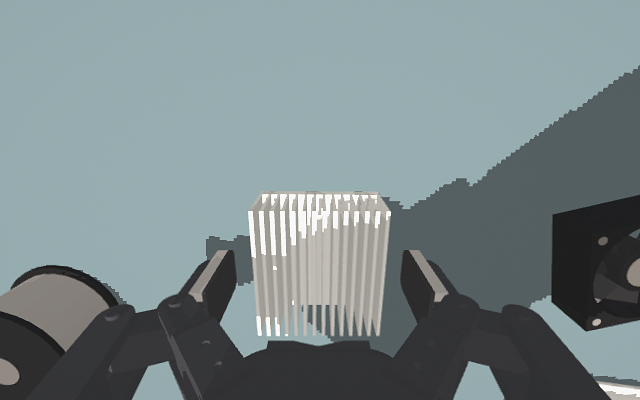

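Emit:
servo_tool([
  [0.0,0.0,0.003,0,1],
  [0,0,0.003,0,0.2],
  [0,0,0.003,0,0.0],
  [0,0,0.003,0,-0.2],
  [0,0,0.003,0,-0.2],
])

```text
t: 5.0
position: [0.4593, -0.2702, 0.0048]
tool_rot: [[-0.997, -0.072, 0.002], [-0.072, 0.997, -0.001], [-0.002, -0.001, -1.0]]
ft_force: [-1.6, 0.6, 5.9]
finger_gap: 0.061
```

Emit:
servo_tool([
  [0.0,0.0,0.0,0,-0.4],
  [0,0,0,0,-0.4],
  [0,0,0,0,-0.4],
])

```text
t: 5.3
position: [0.4593, -0.2702, 0.0048]
tool_rot: [[-0.997, -0.072, 0.002], [-0.072, 0.997, -0.001], [-0.002, -0.001, -1.0]]
ft_force: [-1.1, 1.8, 6.1]
finger_gap: 0.0611
```

Emit:
servo_tool([
  [0.0,0.0,-0.01,0,-0.4],
  [0,0,-0.05,0,-0.4],
  [0,0,-0.1,0,-0.4],
  [0,0,-0.15,0,-0.4],
  [0,0,-0.15,0,-0.4],
])

```text
t: 5.8
position: [0.4622, -0.2727, 0.1609]
tool_rot: [[-0.997, -0.072, 0.01], [-0.072, 0.997, -0.008], [-0.009, -0.009, -1.0]]
ft_force: [1.4, -1.3, -1.7]
finger_gap: 0.0608
```

```bash
python3 look.py w5 heat_sink board processor;python3 mv.py 0.52 -0.16 0.2 -1.676
```

```text
heat_sink 0.87 318 258 17905
board 0.87 502 310 9628
board 0.48 622 217 1919
6.0
t6.00 pos [ 0.4573 -0.2689  0.1521] yawx -3.0695 gap 0.0610 F [-0.6  0.4 -2.6] -> d [-0.0703  0.1042 -0.0479] turn -1.3935 len 0.134
```

View pics/w5.png

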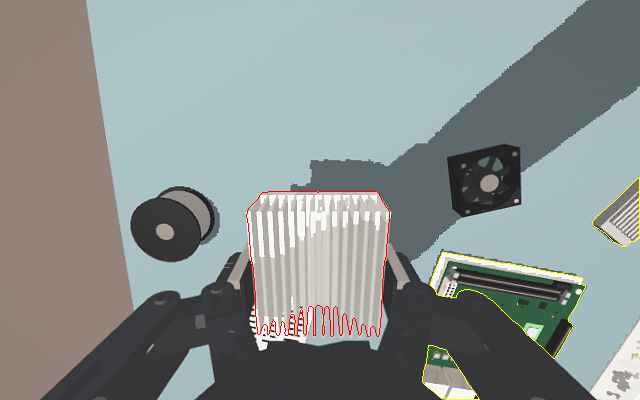

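Emit:
servo_tool([
  [-0.18,0.096,-0.02,1.747,-0.4],
  [-0.18,0.096,-0.02,1.747,-0.4],
  [-0.18,0.096,-0.02,1.747,-0.4],
  [-0.18,0.096,-0.02,1.747,-0.4],
  [-0.18,0.096,-0.02,1.747,-0.4],
])

```text
t: 6.5
position: [0.6339, -0.1573, 0.1708]
tool_rot: [[-0.789, 0.614, -0.001], [0.614, 0.789, 0.002], [0.002, 0.001, -1.0]]
ft_force: [-0.1, -0.4, -2.2]
finger_gap: 0.0611
```

```bash
python3 mv.py 0.63 -0.16 0.17 1.466
```

```text
t6.50 pos [ 0.6339 -0.1573  0.1708] yawx 2.4802 gap 0.0611 F [-0.1 -0.4 -2.2] -> d [ 0.0015 -0.0045  0.0008] turn 1.0142 len 0.005
```

Emit:
servo_tool([
  [0,0,0,0.985,-0.4],
  [0,0,0,0.985,-0.4],
  [0,0,0,0.985,-0.4],
  [0,0,0,0.985,-0.4],
  [0,0,0,0.985,-0.4],
])

```text
t: 7.0
position: [0.6294, -0.1604, 0.1701]
tool_rot: [[-0.154, 0.988, -0.005], [0.988, 0.154, 0.002], [0.003, -0.005, -1.0]]
ft_force: [-0.6, -0.6, -2.1]
finger_gap: 0.061
```

Emit:
servo_tool([
  [0,0,0,0.25,-0.4],
  [0,0,0,0.25,-0.4],
  [0,0,0,0.25,-0.4],
])

```text
t: 7.3
position: [0.6295, -0.1605, 0.1704]
tool_rot: [[0.089, 0.996, -0.005], [0.996, -0.089, 0.002], [0.001, -0.005, -1.0]]
ft_force: [-0.9, 0.3, -2.5]
finger_gap: 0.0605
```

```bash
python3 mv.py 0.63 -0.16 0.17 1.466; python3 look.py w6 board processor chipset heat_sink power_supply
```

```text
t7.30 pos [ 0.6295 -0.1605  0.1704] yawx 1.4820 gap 0.0605 F [-0.9  0.3 -2.5] -> d [0.0005 0.0004 0.0004] turn 0.0160 len 0.001
board 0.8 318 77 29799
processor 0.59 313 105 3198
chipset 0.67 303 11 625
heat_sink 0.66 318 258 18017
power_supply 0.55 328 329 1767
7.6
```

View pics/w6.png

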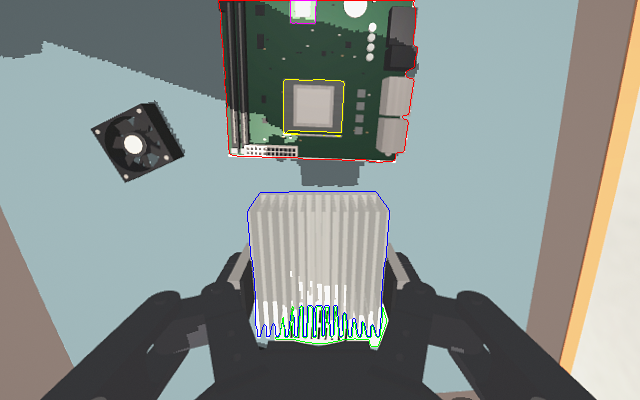

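Emit:
servo_tool([
  [-0.05,0,-0.04,0.016,-0.4],
  [-0.06,0,-0.06,0.016,-0.4],
  [-0.06,0,-0.06,0.016,-0.4],
  [-0.06,0,-0.06,0.016,-0.4],
])

```text
t: 8.0
position: [0.626, -0.2212, 0.2337]
tool_rot: [[0.105, 0.994, 0.001], [0.994, -0.105, -0.0], [0.0, 0.001, -1.0]]
ft_force: [-0.3, 0.0, -2.0]
finger_gap: 0.0608
```

```bash
python3 look.py w7 board processor chipset heat_sink power_supply
python3 - <<'E'
import cv2
for t in('w6','w7'):
    im=cv2.imread(f'pics/{t}_raw.png'); cv2.imwrite(f'pics/{t}c.png',cv2.resize(im[0:170,200:430],None,fx=3.4,fy=3.4,interpolation=cv2.INTER_CUBIC))
E
```

```text
board 0.56 312 49 15873
processor 0.93 309 48 2626
heat_sink 0.85 318 258 18050
power_supply 0.5 392 226 261
8.3
```

View pics/w7c.png

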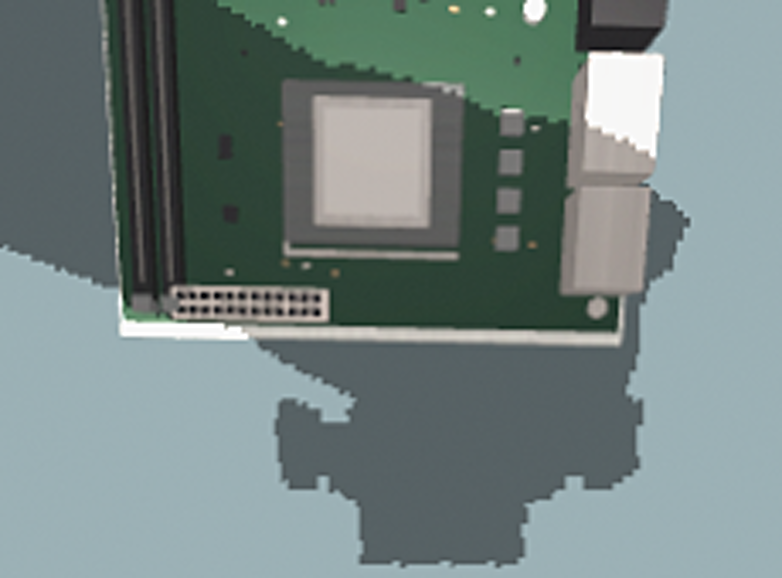

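View pics/w6c.png

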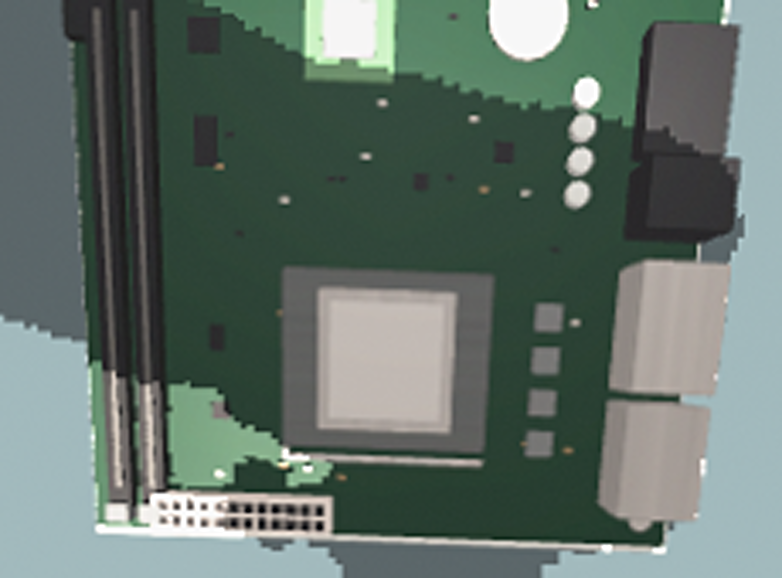

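```bash
cat > tri.py <<'E'
import pickle
from h import *
w6=pickle.load(open('w6.pkl','rb'))[0]; w7=pickle.load(open('w7.pkl','rb'))[0]
f=lambda l:(np.array(l,float)+.0)/3.4-0.35+[200,0]
A=f([(318,288),(458,293),(451,434),(317,429)]); B=f([(313,95),(432,98),(429,228),(313,224)])
for a,b in zip(A,B):
    o1,d1=ray(w6,a);o2,d2=ray(w7,b);d1=d1[0];d2=d2[0]
    s=np.linalg.lstsq(np.c_[d1,-d2],o2-o1,rcond=None)[0]; p,q=o1+s[0]*d1,o2+s[1]*d2
    print(np.round((p+q)/2,4),np.round(np.linalg.norm(p-q),4))
for nm,c,U in(('w6',w6,A),('w7',w7,B)):
    P=toplane(c,U,.030); ctr=P.mean(0); e=(P[1]-P[0]+P[2]-P[3])/2; g=(P[0]-P[3]+P[1]-P[2])/2
    print(nm,np.round(ctr,4),'yawx',np.arctan2(e[1],e[0]),'yawy',np.arctan2(-g[0],g[1]),np.linalg.norm(e),np.linalg.norm(g))
for nm,c,U in(('w6',w6,f([(97,528),(663,551)])),('w7',w7,f([(120,337),(622,345)]))):
  for z in(.002,.01,.02):
    P=toplane(c,U,z); e=P[1]-P[0]; print(nm,z,np.round(P,4).tolist(),np.linalg.norm(e),np.arctan2(e[1],e[0]))
P=toplane(w6,f([(304,79),(393,82)]),.023); e=P[1]-P[0];print('chip',P,np.linalg.norm(e),np.arctan2(e[1],e[0]), P.mean(0)[:2]+11.5e-3*np.array([.105,.994]))
E
python3 tri.py; python3 mv.py .63 -.085 .2 1.466
```

```text
[ 0.615  -0.0635  0.0322] 0.0001
[ 0.6522 -0.0681  0.0312] 0.0004
[ 0.6477 -0.1053  0.0286] 0.0004
[ 0.6102 -0.1004  0.031 ] 0.0003
w6 [ 0.6313 -0.0842  0.03  ] yawx -0.12389239630596013 yawy -0.12334662897322336 0.037930086136528714 0.037382663863681886
w7 [ 0.6311 -0.0841  0.03  ] yawx -0.13317767729662655 yawy -0.12719533854935583 0.03762759850662813 0.037689836264822675
w6 0.002 [[0.5336, -0.1266, 0.002], [0.7141, -0.1499, 0.002]] 0.18195394616061938 -0.12883913935408578
w6 0.01 [[0.5363, -0.1254, 0.01], [0.7121, -0.1482, 0.01]] 0.1772747012723807 -0.12883913935408564
w6 0.02 [[0.5396, -0.124, 0.02], [0.7096, -0.1461, 0.02]] 0.17142564516208228 -0.12883913935408575
w7 0.002 [[0.5332, -0.1267, 0.002], [0.7146, -0.1488, 0.002]] 0.1827656301681748 -0.1210688502696977
w7 0.01 [[0.5354, -0.127, 0.01], [0.7129, -0.1486, 0.01]] 0.17885912253331884 -0.12106885026969773
w7 0.02 [[0.5381, -0.1275, 0.02], [0.7108, -0.1485, 0.02]] 0.17397598798974878 -0.12106885026969773
chip [[ 0.61636875 -0.01125357  0.023     ]
 [ 0.63958933 -0.01408377  0.023     ]] 0.023392419113197185 -0.1212850024538261 [ 0.62918654 -0.00123767]
t8.30 pos [ 0.6253 -0.2197  0.2321] yawx 1.4670 gap 0.0602 F [ 0.1 -0.2 -3.1] -> d [ 0.1344 -0.0092  0.0323] turn 0.0010 len 0.139
```

```bash
cat > held.py <<'E'
import pickle,sys
from h import *
# relative camera pose in tool frame from current state
from station import bot
s=bot.sense(); E=bot.calibration('wrist')['extrinsics']; T=np.eye(4); T[:3,:3]=s['tool_rot'];T[:3,3]=s['position']
C=np.linalg.inv(T)@E; print(np.round(C,4).tolist())
w=pickle.load(open('w7.pkl','rb')); cal=dict(w[0]); cal['extrinsics']=C
for dx in (-.001,0,.001,.002):
    for dz in (.003,):
        # top z'= dz-.03 ; +x end
        P=[[dx+.034,-.031,dz],[dx+.034,.031,dz],[dx+.034,-.031,dz-.03],[dx+.034,.031,dz-.03]]
        print(dx,np.round(proj(cal,P),1).tolist())
import cv2
cv2.imwrite('pics/w7h.png',cv2.resize(cv2.imread('pics/w7_raw.png')[180:280,235:405],None,fx=4.5,fy=4.5,interpolation=cv2.INTER_CUBIC))
E
python3 held.py
```

```text
[[0.0001, 0.9513, 0.3082, 0.0782], [1.0, -0.0002, 0.0006, 0.0004], [0.0006, 0.3082, -0.9513, -0.1426], [0.0, 0.0, 0.0, 1.0]]
-0.001 [[258.9, 193.2], [375.8, 193.2], [245.3, 213.8], [389.0, 213.8]]
0 [[258.8, 191.3], [375.9, 191.4], [245.1, 211.6], [389.2, 211.7]]
0.001 [[258.7, 189.5], [376.0, 189.6], [244.9, 209.4], [389.4, 209.5]]
0.002 [[258.6, 187.7], [376.1, 187.7], [244.8, 207.2], [389.6, 207.3]]
```

View pics/w7h.png

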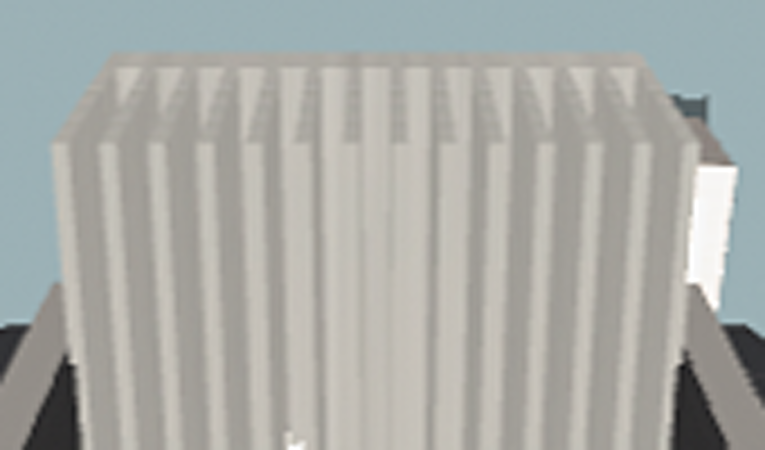

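Emit:
servo_tool([
  [0.05,-0.004,0.01,0.021,-0.4],
  [0.095,-0.008,0.03,0.021,-0.4],
  [0.1354,-0.0085,0.055,0.021,-0.4],
  [0.1354,-0.0085,0.1,0.021,-0.4],
  [0.1354,-0.0085,0.14,0.021,-0.4],
])

```text
t: 8.8
position: [0.6315, -0.0828, 0.092]
tool_rot: [[0.122, 0.993, 0.001], [0.993, -0.122, -0.0], [-0.0, 0.001, -1.0]]
ft_force: [0.2, -0.3, -3.0]
finger_gap: 0.0611
```

Emit:
servo_tool([
  [0,0,0,0,-0.4],
  [0,0,0.01,0,-0.4],
  [0,0,0.02,0,-0.4],
  [0,0,0.02,0,-0.4],
])

```text
t: 9.2
position: [0.6318, -0.0857, 0.0736]
tool_rot: [[0.126, 0.992, 0.001], [0.992, -0.126, -0.0], [-0.0, 0.001, -1.0]]
ft_force: [0.3, 0.6, -2.1]
finger_gap: 0.0608
```

```bash
python3 mv.py .6312 -.0842 .033 1.446
```

```text
t9.20 pos [ 0.6318 -0.0857  0.0736] yawx 1.4442 gap 0.0608 F [ 0.3  0.6 -2.1] -> d [ 0.0014 -0.0008  0.0406] turn -0.0018 len 0.041
```

```bash
cat > av.py <<'E'
import sys,numpy as np
from station import bot
x,y,z,yw=map(float,sys.argv[1:5]); P=[];Y=[]
for i in range(4):
    s=bot.sense(); P.append(s['position']); Y.append(np.arctan2(s['tool_rot'][1,0],s['tool_rot'][0,0])); F=s['ft_force']; bot.camera('wrist')
print(np.round(P,4).tolist(),np.round(Y,4)); R=s['tool_rot']; m=np.mean(P,0)
print('t',s['t'],'mean',np.round(m,4),'d',np.round(R.T@(np.array([x,y,z])-m),4),'turn',-((yw-np.mean(Y)+np.pi)%(2*np.pi)-np.pi),F)
E
python3 av.py .6312 -.0842 .033 1.446
```

```text
[[0.6318, -0.0857, 0.0736], [0.632, -0.0857, 0.0741], [0.6322, -0.0857, 0.0744], [0.6323, -0.0857, 0.0746]] [1.4442 1.4442 1.4443 1.4444]
t 9.35 mean [ 0.6321 -0.0857  0.0742] d [ 0.0014 -0.0012  0.0411] turn -0.0017052713757754745 [ 0.63639798  0.1222894  -2.45049556]
```

Emit:
servo_tool([
  [0.0014,-0.0015,0.015,-0.002,-0.4],
  [0.0014,-0.0015,0.027,-0.002,-0.4],
  [0.0014,-0.0015,0.033,-0.002,-0.4],
  [0.0014,-0.0015,0.035,-0.002,-0.4],
  [0.0014,-0.0015,0.036,-0.002,-0.4],
])

```text
t: 9.9
position: [0.6302, -0.0837, 0.0372]
tool_rot: [[0.124, 0.992, -0.0], [0.992, -0.124, 0.0], [0.0, -0.0, -1.0]]
ft_force: [-0.8, 0.8, -2.0]
finger_gap: 0.0609
```

```bash
python3 av.py .6312 -.0842 .033 1.446; python3 look.py w8
```

```text
[[0.6302, -0.0837, 0.0372], [0.6304, -0.0837, 0.0373], [0.6305, -0.0838, 0.0376], [0.6306, -0.0838, 0.0377]] [1.4467 1.4467 1.4467 1.4468]
t 10.05 mean [ 0.6304 -0.0838  0.0374] d [-0.0003  0.0008  0.0044] turn 0.0007428000267459822 [-0.49154728 -0.44787807 -2.71958454]
10.15
```

View pics/w8.png

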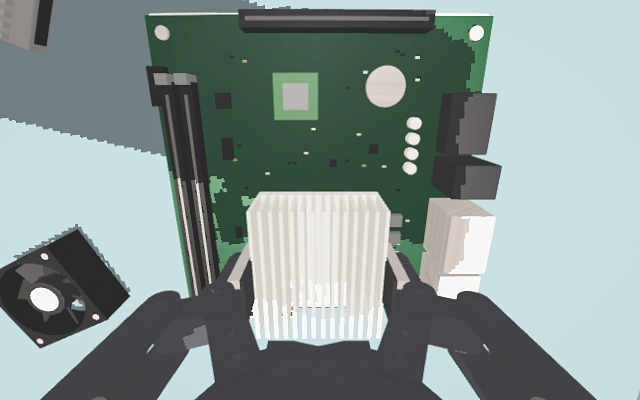

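Emit:
servo_tool([
  [0,0,0.001,0,-0.4],
  [0,0,0.002,0,-0.4],
  [0,0,0.003,0,-0.4],
  [0,0,0.004,0,-0.4],
  [0,0,0.004,0,-0.4],
])

```text
t: 10.65
position: [0.63, -0.0836, 0.033]
tool_rot: [[0.124, 0.992, -0.0], [0.992, -0.124, 0.0], [0.0, -0.0, -1.0]]
ft_force: [-0.1, -0.1, -3.0]
finger_gap: 0.0613
```

Emit:
servo_tool([
  [0,0,0.0007,0,-0.4],
  [0,0,0.0014,0,-0.4],
  [0,0,0.002,0,-0.4],
  [0,0,0.002,0,-0.4],
])

```text
t: 11.05
position: [0.6302, -0.0836, 0.0328]
tool_rot: [[0.124, 0.992, 0.0], [0.992, -0.124, -0.0], [-0.0, 0.0, -1.0]]
ft_force: [-3.8, 0.0, 7.5]
finger_gap: 0.061
```

```bash
python3 av.py .6312 -.0842 .033 1.446
```

```text
[[0.6302, -0.0836, 0.0328], [0.6302, -0.0836, 0.0328], [0.6302, -0.0837, 0.0328], [0.6302, -0.0836, 0.0328]] [1.4469 1.4468 1.4468 1.4469]
t 11.2 mean [ 0.6302 -0.0836  0.0328] d [-0.0004  0.0011 -0.0002] turn 0.0008512884370559526 [-4.1898516   0.58477744  8.63148949]
```

Emit:
servo_tool([
  [0,0,-0.001,0,0.5],
  [0,0,-0.001,0,0.7],
  [0,0,-0.001,0,0.8],
  [0,0,-0.02,0,0.8],
  [0,0,-0.06,0,0.8],
])

```text
t: 11.75
position: [0.6273, -0.083, 0.0883]
tool_rot: [[0.124, 0.992, -0.007], [0.992, -0.124, 0.002], [0.001, -0.007, -1.0]]
ft_force: [1.2, 0.0, -0.2]
finger_gap: 0.0769
```

Emit:
servo_tool([
  [-0.02,0,-0.05,0,1],
  [-0.07,0,-0.08,0,1],
  [-0.07,0,-0.08,0,1],
  [-0.07,0,-0.08,0,1],
  [-0.07,0,-0.08,0,1],
])

```text
t: 12.25
position: [0.6207, -0.1524, 0.1699]
tool_rot: [[0.124, 0.992, -0.002], [0.992, -0.124, 0.001], [0.001, -0.002, -1.0]]
ft_force: [-0.3, 0.5, -0.6]
finger_gap: 0.0857
```

```bash
python3 look.py w9 heat_sink chipset board; python3 f1.py w9 heat_sink .6312 -.0842 .030; python3 mv.py .45 .1 .2 3.14
```

```text
heat_sink 0.98 319 112 5829
chipset 0.8 307 18 763
board 0.89 324 74 25520
12.45
1
(array([ 0.6303443 , -0.08471947,  1.43476885]), np.float64(0.07774066925048828))
t12.45 pos [ 0.6208 -0.1517  0.1697] yawx 1.4482 gap 0.0851 F [-0.1 -0.6 -0.3] -> d [ 0.2289 -0.2004 -0.0296] turn -1.6918 len 0.306
```

View pics/w9.png

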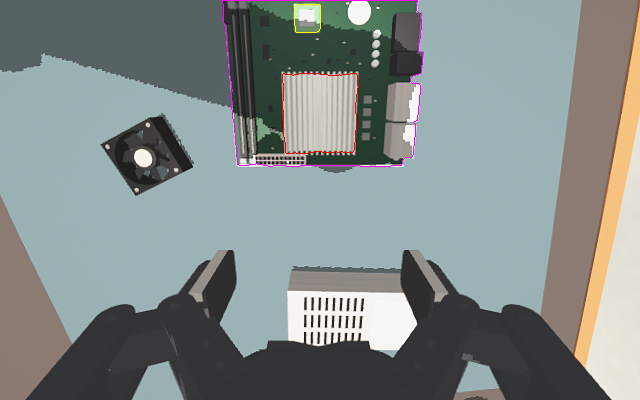

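Emit:
servo_tool([
  [0.411,-0.238,0.02,-0.168,0.3],
  [0.411,-0.238,0.02,-0.168,0.3],
  [0.411,-0.238,0.02,-0.168,0.3],
  [0.411,-0.238,0.02,-0.168,0.3],
  [0.411,-0.238,0.02,-0.168,0.3],
])

```text
t: 12.95
position: [0.5224, 0.0792, 0.1601]
tool_rot: [[-0.045, 0.999, -0.001], [0.999, 0.045, 0.0], [0.0, -0.001, -1.0]]
ft_force: [0.5, -0.4, -0.4]
finger_gap: 0.0554
```

```bash
python3 mv.py .435 .285 .15 1.616
python3 - <<'E'
import pickle
from h import *
c=pickle.load(open('w8.pkl','rb'))[0]
P=toplane(c,[(273,73),(318,73),(319,120),(274,120)],.0235); print(P,P.mean(0))
E
```

```text
t12.95 pos [0.5224 0.0792 0.1601] yawx 1.6155 gap 0.0554 F [ 0.5 -0.4 -0.4] -> d [ 0.2095 -0.0782  0.0102] turn -0.0005 len 0.224
[[ 0.61990661  0.01132823  0.0235    ]
 [ 0.64245632  0.00849066  0.0235    ]
 [ 0.6401309  -0.01443885  0.0235    ]
 [ 0.61652532 -0.01147901  0.0235    ]] [ 0.62975479 -0.00152474  0.0235    ]
```

Emit:
servo_tool([
  [0.198,-0.076,0.01,0,0.3],
  [0.198,-0.076,0.01,0,0.3],
  [0.198,-0.076,0.01,0,0.3],
  [0.198,-0.076,0.01,0,0.3],
  [0.198,-0.076,0.01,0,0.3],
])

```text
t: 13.45
position: [0.4361, 0.2753, 0.15]
tool_rot: [[-0.051, 0.999, -0.002], [0.999, 0.051, 0.001], [0.001, -0.002, -1.0]]
ft_force: [-0.2, -1.4, -0.1]
finger_gap: 0.0558
```

Emit:
servo_tool([
  [0,0,0,0,0.3],
  [0,0,0,0,0.3],
])

```text
t: 13.65
position: [0.4394, 0.271, 0.1504]
tool_rot: [[-0.045, 0.999, -0.0], [0.999, 0.045, -0.001], [-0.001, -0.0, -1.0]]
ft_force: [-0.3, 0.4, -0.3]
finger_gap: 0.0554
```

```bash
python3 look.py w10 small_sink; python3 f1.py w10 small_sink .436 .2845; python3 f1.py w1,w10 small_sink .436 .2845;python3 mv.py .435 .285 .15 1.616
```

```text
small_sink 0.96 316 170 1709
small_sink 0.93 350 255 1524
small_sink 0.77 223 184 1917
small_sink 0.66 406 178 2059
13.75
1
(array([0.43672231, 0.28517642, 1.68988534]), np.float64(0.14465898275375366))
2
(array([0.43612689, 0.28518464, 3.24192011]), np.float64(0.13919460773468018))
z (array([ 0.4368951 ,  0.2850364 ,  1.64676452, -0.00516784]), np.float64(0.11334007978439331))
t13.75 pos [0.44   0.2702 0.1506] yawx 1.6131 gap 0.0556 F [-1.2 -0.2 -0.1] -> d [ 0.015  -0.0044  0.0006] turn -0.0029 len 0.016
```

View pics/w10.png

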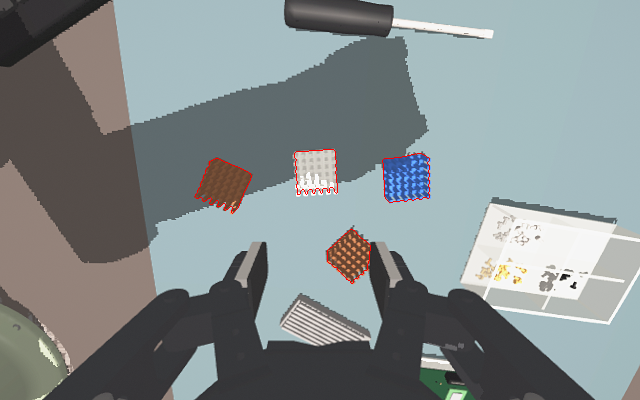

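Run:
```python
import cv2
im=cv2.imread('pics/w10_raw.png'); cv2.imwrite('pics/w10c.png',cv2.resize(im[135:210,275:360],None,fx=8,fy=8,interpolation=cv2.INTER_CUBIC))
```

```text
(no output)
```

View pics/w10c.png

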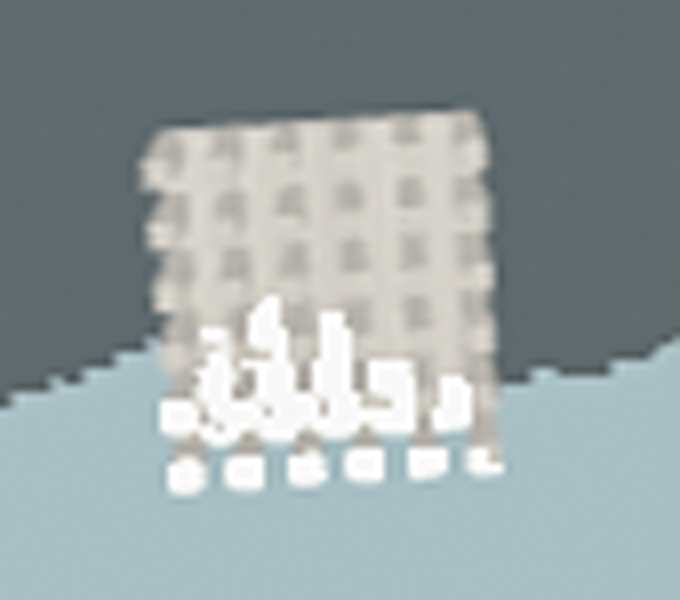

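Emit:
servo_tool([
  [0.015,-0.003,0.04,-0.047,0.3],
  [0.015,-0.003,0.08,-0.047,0.3],
  [0.015,-0.003,0.1,-0.047,0.3],
  [0.015,-0.003,0.1,-0.047,0.3],
  [0.015,-0.003,0.1,-0.047,0.3],
])

```text
t: 14.25
position: [0.4365, 0.2852, 0.0511]
tool_rot: [[-0.089, 0.996, -0.0], [0.996, 0.089, -0.0], [-0.0, -0.0, -1.0]]
ft_force: [0.1, -0.0, 0.7]
finger_gap: 0.0554
```

```bash
python3 look.py w11 small_sink; python3 f1.py w11 small_sink .436 .2845;python3 av.py .4367 .285 .006 1.66;  python3 - <<'E'
import cv2
im=cv2.imread('pics/w11_raw.png'); cv2.imwrite('pics/w11c.png',cv2.resize(im[150:330,200:440],None,fx=3.2,fy=3.2,interpolation=cv2.INTER_CUBIC))
E
```

```text
small_sink 0.9 182 235 4195
small_sink 0.89 449 238 4536
small_sink 0.67 317 223 3712
small_sink 0.58 355 324 1620
14.35
1
(array([0.43647933, 0.2847098 , 1.69586601]), np.float64(0.1648070216178894))
[[0.4374, 0.2861, 0.0523], [0.4374, 0.2863, 0.0524], [0.4372, 0.2864, 0.0523], [0.437, 0.2865, 0.0522]] [1.6604 1.6608 1.6611 1.6613]
t 14.5 mean [0.4373 0.2863 0.0523] d [-0.0013 -0.0008  0.0463] turn 0.0009008594680297577 [-0.54818715 -0.82822102  0.29674472]
```

View pics/w11c.png

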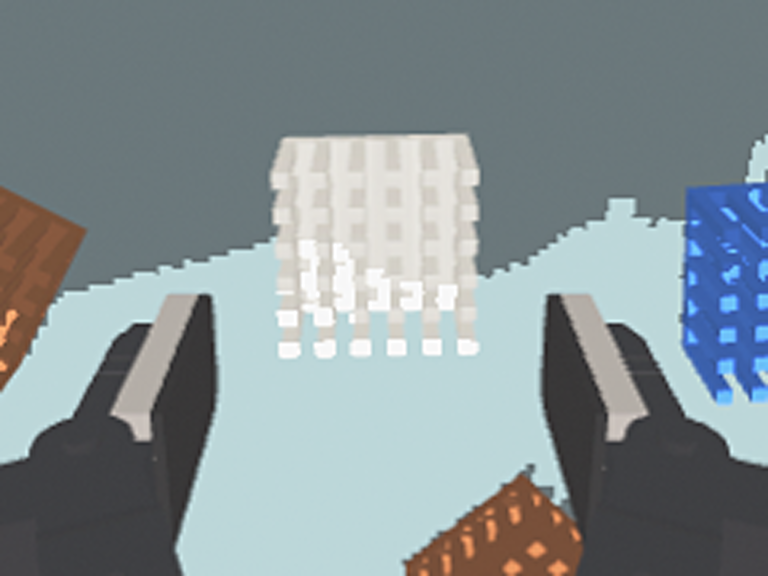

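Emit:
servo_tool([
  [-0.001,-0.001,0.02,-0.01,0.3],
  [-0.001,-0.001,0.036,-0.01,0.3],
  [-0.001,-0.001,0.044,-0.01,0.3],
  [-0.001,-0.001,0.047,-0.01,0.3],
  [-0.001,-0.001,0.047,-0.01,0.3],
])

```text
t: 15.05
position: [0.4349, 0.2852, 0.0039]
tool_rot: [[-0.101, 0.995, -0.0], [0.995, 0.101, -0.0], [-0.0, -0.0, -1.0]]
ft_force: [0.1, 0.4, 0.0]
finger_gap: 0.0557
```

Emit:
servo_tool([
  [0,0,0,0,0],
  [0,0,0,0,-0.3],
  [0,0,0,0,-0.5],
  [0,0,0,0,-0.5],
  [0,0,0,0,-0.5],
])

```text
t: 15.55
position: [0.4357, 0.2855, 0.0047]
tool_rot: [[-0.101, 0.995, 0.002], [0.995, 0.101, 0.001], [0.001, 0.002, -1.0]]
ft_force: [-0.2, 0.6, 6.8]
finger_gap: 0.039
```

Emit:
servo_tool([
  [0,0,-0.01,0,-0.5],
  [0,0,-0.05,0,-0.5],
  [0,0,-0.1,0,-0.5],
  [0,0,-0.13,0,-0.5],
  [0,0,-0.13,0,-0.5],
])

```text
t: 16.05
position: [0.4379, 0.2865, 0.1389]
tool_rot: [[-0.101, 0.995, 0.008], [0.995, 0.101, 0.004], [0.003, 0.008, -1.0]]
ft_force: [1.0, 0.2, -0.9]
finger_gap: 0.0389
```

```bash
python3 look.py w12 ; python3 mv.py .6297 -.0015 .13 1.446
python3 - <<'E'
import cv2
im=cv2.imread('pics/w12_raw.png'); cv2.imwrite('pics/w12c.png',cv2.resize(im[180:290,230:410],None,fx=4,fy=4,interpolation=cv2.INTER_CUBIC))
E
```

```text
16.1
t16.10 pos [0.4365 0.2859 0.1365] yawx 1.6718 gap 0.0387 F [ 0.7 -0.  -1.3] -> d [-0.3054  0.1632  0.0068] turn 0.2258 len 0.346
```

View pics/w12c.png

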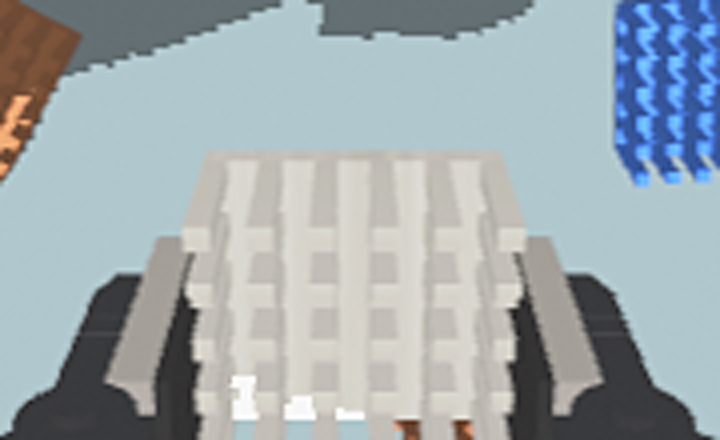

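```bash
cat > heldo.py <<'E'
import sys
from h import *
import pickle
C=np.array([[0.0001,0.9513,0.3082,0.0782],[1,-0.0002,0.0006,0.0004],[0.0006,0.3082,-0.9513,-0.1426],[0,0,0,1]])
cal=dict(pickle.load(open('w7.pkl','rb'))[0]); cal['extrinsics']=C
row,xl,xr,L,dz=map(float,sys.argv[1:6])
print(toplane(cal,[[xl,row],[xr,row]],dz)-[[L/2,0,0]]*2)
E
python3 heldo.py 217.5 281.75 354.5 .04 .0027
```

```text
[[-0.00083192 -0.01943783  0.0027    ]
 [-0.00081835  0.02015827  0.0027    ]]
```

Emit:
servo_tool([
  [-0.305,0.163,-0.01,0.226,-0.5],
  [-0.305,0.163,-0.01,0.226,-0.5],
  [-0.305,0.163,-0.01,0.226,-0.5],
  [-0.305,0.163,-0.01,0.226,-0.5],
  [-0.305,0.163,-0.01,0.226,-0.5],
])

```text
t: 16.6
position: [0.5738, 0.0759, 0.1395]
tool_rot: [[0.125, 0.992, -0.003], [0.992, -0.125, 0.0], [-0.0, -0.003, -1.0]]
ft_force: [0.9, 1.3, 0.6]
finger_gap: 0.0389
```

```bash
python3 mv.py .6297 -.0015 .13 1.446
```

```text
t16.60 pos [0.5738 0.0759 0.1395] yawx 1.4458 gap 0.0389 F [0.9 1.3 0.6] -> d [-0.0698  0.0651  0.0094] turn -0.0002 len 0.096
```

Emit:
servo_tool([
  [-0.04,0.04,0.0,0,-0.5],
  [-0.063,0.06,0.0,0,-0.5],
  [-0.063,0.06,0.03,0,-0.5],
  [-0.063,0.06,0.06,0,-0.5],
  [-0.063,0.06,0.07,0,-0.5],
])

```text
t: 17.1
position: [0.6222, 0.0075, 0.0662]
tool_rot: [[0.126, 0.992, -0.008], [0.992, -0.126, 0.001], [-0.0, -0.008, -1.0]]
ft_force: [-0.3, 0.4, -1.3]
finger_gap: 0.0386
```

```bash
python3 av.py .6294 -.0007 .028 1.446
```

```text
[[0.6222, 0.0075, 0.0662], [0.6221, 0.0079, 0.0661], [0.6233, 0.008, 0.0682], [0.6248, 0.008, 0.07]] [1.4448 1.4454 1.4458 1.4461]
t 17.25 mean [0.6231 0.0079 0.0676] d [-0.0077  0.0074  0.0396] turn -0.0004482570725539148 [ 0.38752299 -0.47150048  0.90022261]
```

Emit:
servo_tool([
  [-0.008,0.0055,0.01,0,-0.5],
  [-0.008,0.0055,0.02,0,-0.5],
  [-0.008,0.0055,0.03,0,-0.5],
  [-0.008,0.0055,0.034,0,-0.5],
  [-0.008,0.0055,0.036,0,-0.5],
])

```text
t: 17.8
position: [0.6297, -0.0008, 0.0341]
tool_rot: [[0.125, 0.992, -0.001], [0.992, -0.125, 0.0], [0.0, -0.002, -1.0]]
ft_force: [-0.8, -0.1, -0.5]
finger_gap: 0.0386
```

```bash
python3 av.py .6294 -.0007 .028 1.446; python3 look.py w13
```

```text
[[0.6297, -0.0008, 0.0341], [0.6298, -0.0008, 0.0342], [0.6301, -0.0008, 0.0346], [0.6304, -0.0008, 0.035]] [1.4458 1.4459 1.4459 1.4459]
t 17.95 mean [ 0.63   -0.0008  0.0345] d [ 0.     -0.0006  0.0065] turn -0.00010086866518754789 [-0.10678474 -0.9375065   0.34697125]
18.05
```

View pics/w13.png

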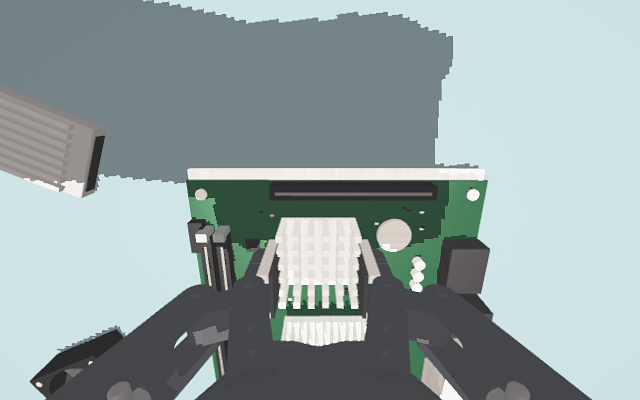

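Emit:
servo_tool([
  [0,-0.0008,0.002,0,-0.5],
  [0,-0.0008,0.004,0,-0.5],
  [0,-0.0008,0.006,0,-0.5],
  [0,-0.0008,0.007,0,-0.5],
  [0,-0.0008,0.0075,0,-0.5],
])

```text
t: 18.55
position: [0.6294, -0.0008, 0.0277]
tool_rot: [[0.125, 0.992, -0.0], [0.992, -0.125, -0.0], [-0.0, -0.0, -1.0]]
ft_force: [-2.8, 0.3, 5.8]
finger_gap: 0.0383
```

```bash
python3 mv.py .6294 -.0007 .028 1.446
```

```text
t18.55 pos [ 0.6294 -0.0008  0.0277] yawx 1.4458 gap 0.0383 F [-2.8  0.3  5.8] -> d [ 0.0001 -0.0001 -0.0003] turn -0.0002 len 0.000
```

Emit:
servo_tool([
  [0,0,0,0,0.15],
  [0,0,0,0,0.25],
  [0,0,0,0,0.25],
  [0,0,-0.02,0,0.25],
  [0,0,-0.06,0,0.25],
])

```text
t: 19.05
position: [0.6267, -0.0005, 0.0847]
tool_rot: [[0.125, 0.992, -0.007], [0.992, -0.125, 0.001], [-0.0, -0.007, -1.0]]
ft_force: [0.4, -1.0, -0.2]
finger_gap: 0.0535
```

Emit:
servo_tool([
  [-0.03,0,-0.04,0,0.4],
  [-0.08,0,-0.08,0,0.8],
  [-0.12,0,-0.09,0,0.8],
  [-0.12,0,-0.09,0,0.8],
  [-0.12,0,-0.09,0,0.8],
])

```text
t: 19.55
position: [0.6148, -0.1213, 0.1781]
tool_rot: [[0.127, 0.992, 0.001], [0.992, -0.127, -0.0], [0.0, 0.001, -1.0]]
ft_force: [-0.1, 1.1, -0.6]
finger_gap: 0.0767
```

```bash
python3 look.py w14 heat_sink small_sink fan; python3 f1.py w14 heat_sink .6312 -.0842 .030;python3 f1.py w14 small_sink .6297 -.0015 .025; python3 f1.py w14 fan .448 -.104;python3 mv.py .448 -.104 .15 1.446
```

```text
heat_sink 0.94 330 145 5025
small_sink 0.83 317 53 2289
small_sink 0.25 330 145 5032
fan 0.76 164 181 3608
fan 0.59 149 11 1519
19.75
1
(array([ 0.63090233, -0.0835355 ,  1.45210376]), np.float64(0.07212978601455688))
1
(array([ 0.62933471, -0.00161656, -0.12745869]), np.float64(0.12589097023010254))
1
(array([ 0.44728972, -0.10362603,  3.45835695]), np.float64(0.057016849517822266))
t19.75 pos [ 0.6141 -0.1183  0.1763] yawx 1.4475 gap 0.0771 F [-1.  -0.2  0.1] -> d [-0.0062 -0.1665  0.0266] turn 0.0015 len 0.169
```

View pics/w14.png

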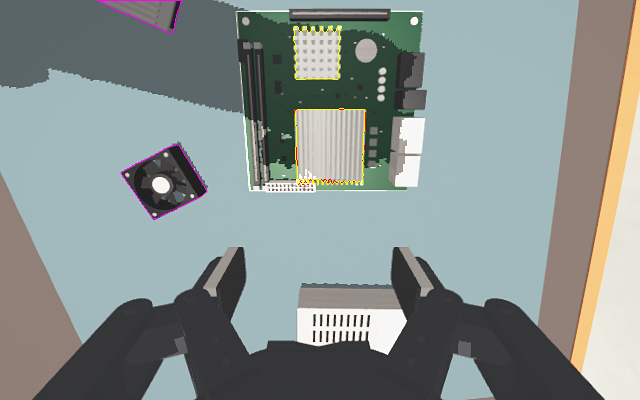

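Emit:
servo_tool([
  [-0.006,-0.167,0.02,-0.452,1],
  [-0.006,-0.167,0.04,-0.452,1],
  [-0.006,-0.167,0.045,-0.452,1],
  [-0.006,-0.167,0.045,-0.452,1],
  [-0.006,-0.167,0.045,-0.452,1],
])

```text
t: 20.25
position: [0.4431, -0.1023, 0.1305]
tool_rot: [[-0.322, 0.947, -0.007], [0.947, 0.322, 0.003], [0.005, -0.005, -1.0]]
ft_force: [0.2, -0.6, -0.1]
finger_gap: 0.0857
```

Emit:
servo_tool([
  [0,0,0,0,1],
  [0,0,0,0,1],
])

```text
t: 20.45
position: [0.4499, -0.105, 0.1329]
tool_rot: [[-0.322, 0.947, 0.002], [0.947, 0.322, -0.001], [-0.001, 0.002, -1.0]]
ft_force: [0.4, 0.1, 0.1]
finger_gap: 0.0852
```

```bash
python3 look.py w15 fan;  python3 f1.py w15 fan .448 -.104;python3 f1.py w14,w15 fan .448 -.104;python3 mv.py .4473 -.104 .005 1.90
```

```text
fan 0.78 315 189 3966
20.55
1
(array([ 0.4480377 , -0.10386071,  3.4494824 ]), np.float64(0.15994125604629517))
2
(array([ 0.44755846, -0.10365351,  0.31816378]), np.float64(0.10991403460502625))
z (array([ 0.44730558, -0.10357571,  0.32364733,  0.00129171]), np.float64(0.10851103067398071))
t20.55 pos [ 0.4498 -0.1051  0.1328] yawx 1.8986 gap 0.0855 F [-0.1 -0.3 -0.7] -> d [ 0.002  -0.0021  0.1278] turn -0.0014 len 0.128
```

View pics/w15.png

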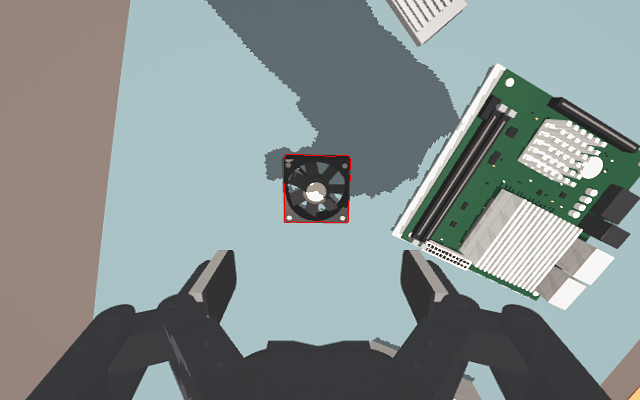

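Emit:
servo_tool([
  [0.002,-0.0015,0.05,0,1],
  [0.002,-0.0015,0.09,0,1],
  [0.002,-0.0015,0.115,0,1],
  [0.002,-0.0015,0.123,0,1],
  [0.002,-0.0015,0.127,0,1],
])

```text
t: 21.05
position: [0.4464, -0.1036, 0.005]
tool_rot: [[-0.321, 0.947, -0.001], [0.947, 0.321, 0.0], [0.001, -0.001, -1.0]]
ft_force: [-0.0, -0.2, 0.7]
finger_gap: 0.0854
```

Emit:
servo_tool([
  [0,0,0.0,0,0.4],
  [0,0,0,0,0.1],
  [0,0,0,0,-0.2],
  [0,0,0,0,-0.2],
  [0,0,0,0,-0.2],
])

```text
t: 21.55
position: [0.4473, -0.1041, 0.0076]
tool_rot: [[-0.321, 0.947, 0.003], [0.947, 0.321, -0.001], [-0.002, 0.002, -1.0]]
ft_force: [-2.3, 0.8, 7.7]
finger_gap: 0.0663
```

Emit:
servo_tool([
  [0,0,0,0,-0.2],
  [0,0,-0.01,0,-0.2],
  [0,0,-0.05,0,-0.2],
  [0,0,-0.1,0,-0.2],
  [0,0,-0.15,0,-0.2],
])

```text
t: 22.05
position: [0.446, -0.1035, 0.1586]
tool_rot: [[-0.321, 0.947, 0.001], [0.947, 0.321, -0.0], [-0.001, 0.001, -1.0]]
ft_force: [1.8, -1.1, -0.6]
finger_gap: 0.0663
```

```bash
python3 look.py w16 fan
python3 - <<'E'
import cv2
im=cv2.imread('pics/w16_raw.png'); cv2.imwrite('pics/w16c.png',cv2.resize(im[170:360,220:420],None,fx=3.1,fy=3.1,interpolation=cv2.INTER_CUBIC))
E
python3 mv.py .6312 -.0842 .2 1.446
```

```text
fan 0.67 317 258 14108
22.15
t22.15 pos [ 0.4509 -0.1054  0.1635] yawx 1.8980 gap 0.0660 F [ 1.2 -0.5 -0.8] -> d [-0.0382  0.1779 -0.0343] turn 0.4520 len 0.185
```

View pics/w16c.png

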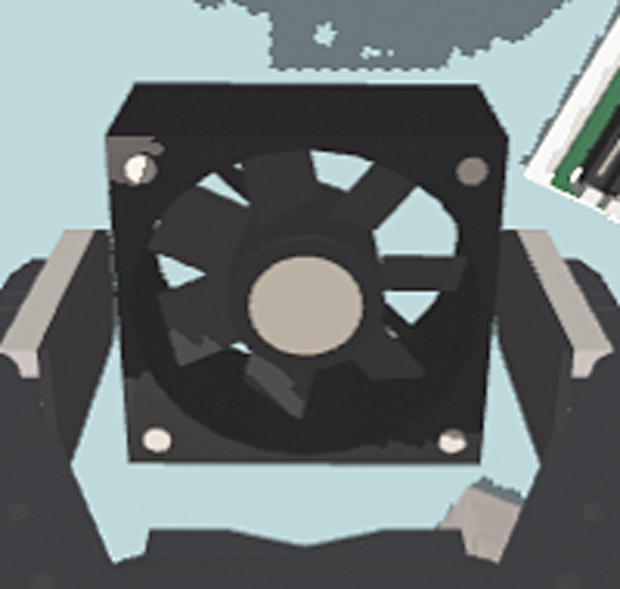

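```bash
cat > t.py <<'E'
from h import *
import pickle
C=np.array([[0.0001,0.9513,0.3082,0.0782],[1,-0.0002,0.0006,0.0004],[0.0006,0.3082,-0.9513,-0.1426],[0,0,0,1]])
cal=dict(pickle.load(open('w7.pkl','rb'))[0]); cal['extrinsics']=C
f=lambda l:np.array(l)/3.1+[220,170]
for dz in (.0056,.003,0):
    print(dz,toplane(cal,f([(135,84),(478,84)]),dz).round(4).tolist(), toplane(cal,f([(108,136),(508,136),(481,463),(129,463)]),dz-.025).round(4).tolist())
E
python3 t.py
```

```text
0.0056 [[0.0299, -0.0293, 0.0056], [0.0299, 0.0308, 0.0056]] [[0.0299, -0.0287, -0.0194], [0.03, 0.0306, -0.0194], [-0.0295, 0.0303, -0.0194], [-0.0295, -0.0293, -0.0194]]
0.003 [[0.0307, -0.0287, 0.003], [0.0308, 0.0302, 0.003]] [[0.031, -0.0281, -0.022], [0.031, 0.03, -0.022], [-0.0272, 0.0297, -0.022], [-0.0272, -0.0287, -0.022]]
0 [[0.0317, -0.0281, 0.0], [0.0317, 0.0296, 0.0]] [[0.0321, -0.0274, -0.025], [0.0321, 0.0292, -0.025], [-0.0246, 0.029, -0.025], [-0.0246, -0.028, -0.025]]
```

View pics/w16.png

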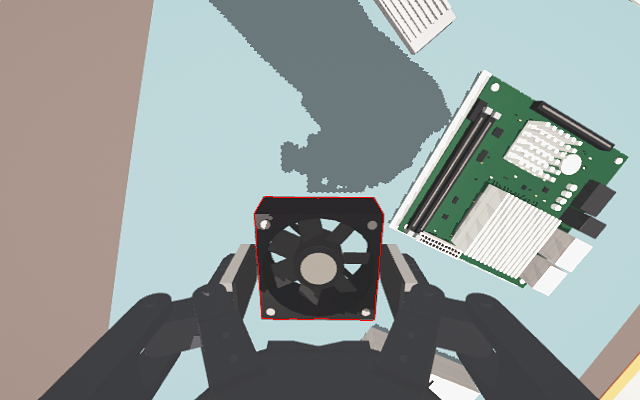

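Emit:
servo_tool([
  [-0.01,0.04,0,0.1,-0.2],
  [-0.02,0.08,0,0.22,-0.2],
  [-0.03,0.12,0,0.34,-0.2],
  [-0.038,0.16,0,0.45,-0.2],
  [-0.038,0.175,0,0.452,-0.2],
])

```text
t: 22.65
position: [0.6278, -0.0833, 0.1565]
tool_rot: [[0.126, 0.992, 0.004], [0.992, -0.126, -0.001], [-0.0, 0.004, -1.0]]
ft_force: [-0.2, 0.3, -1.1]
finger_gap: 0.0662
```

Emit:
servo_tool([
  [0,0,0.01,0,-0.2],
  [0,0,0.03,0,-0.2],
  [0,0,0.05,0,-0.2],
  [0,0,0.05,0,-0.2],
])

```text
t: 23.05
position: [0.6204, -0.0829, 0.1027]
tool_rot: [[0.125, 0.992, -0.006], [0.992, -0.125, 0.001], [0.001, -0.007, -1.0]]
ft_force: [-0.4, 0.3, -0.7]
finger_gap: 0.0659
```

```bash
python3 av.py .6304 -.0841 .0656 1.446; python3 look.py w17 fan
```

```text
[[0.6204, -0.0829, 0.1027], [0.6215, -0.0832, 0.1043], [0.6228, -0.0835, 0.1056], [0.6238, -0.0837, 0.1064]] [1.4456 1.4455 1.4455 1.4454]
t 23.2 mean [ 0.6221 -0.0833  0.1047] d [0.0003 0.0083 0.0391] turn -0.0005193054544871956 [ 0.46522962  0.18147317 -0.40508892]
fan 0.67 317 258 14410
23.35
```

View pics/w17.png

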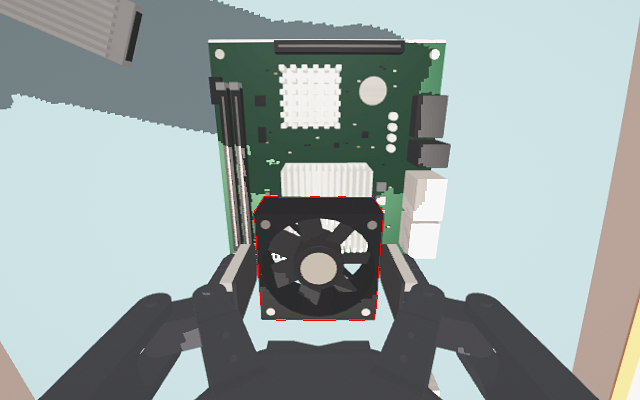

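Emit:
servo_tool([
  [0,0.003,0.01,0,-0.2],
  [0,0.006,0.02,0,-0.2],
  [0,0.006,0.028,0,-0.2],
  [0,0.006,0.032,0,-0.2],
  [0,0.006,0.033,0,-0.2],
])

```text
t: 23.85
position: [0.6292, -0.0839, 0.0712]
tool_rot: [[0.125, 0.992, -0.002], [0.992, -0.125, 0.001], [0.0, -0.002, -1.0]]
ft_force: [0.1, 0.5, 0.1]
finger_gap: 0.0665
```

```bash
python3 av.py .6304 -.0841 .0656 1.446
```

```text
[[0.6292, -0.0839, 0.0712], [0.6295, -0.084, 0.0716], [0.6298, -0.0841, 0.0721], [0.6301, -0.0841, 0.0725]] [1.4458 1.4458 1.4458 1.4458]
t 24.0 mean [ 0.6296 -0.084   0.0719] d [0.     0.0008 0.0063] turn -0.00020803692676985008 [ 0.15655093  0.19779012 -0.88962387]
```

Emit:
servo_tool([
  [0,0.0004,0.002,0,-0.2],
  [0,0.0004,0.004,0,-0.2],
  [0,0.0004,0.005,0,-0.2],
  [0,0.0004,0.006,0,-0.2],
  [0,0.0004,0.007,0,-0.2],
])

```text
t: 24.55
position: [0.6304, -0.0842, 0.0657]
tool_rot: [[0.125, 0.992, 0.0], [0.992, -0.125, -0.0], [-0.0, 0.0, -1.0]]
ft_force: [-1.8, 0.6, 6.8]
finger_gap: 0.0663
```

```bash
python3 av.py .6304 -.0841 .0656 1.446
```

```text
[[0.6304, -0.0842, 0.0657], [0.6304, -0.0841, 0.0658], [0.6304, -0.0842, 0.0658], [0.6304, -0.0842, 0.0658]] [1.4458 1.4458 1.4458 1.4458]
t 24.7 mean [ 0.6304 -0.0842  0.0658] d [ 0.0001 -0.      0.0002] turn -0.00019608473179744124 [-0.38594496  0.79937404  2.21517792]
```

Emit:
servo_tool([
  [0,0,0,0,0.75],
  [0,0,0,0,0.95],
  [0,0,0,0,0.95],
  [0,0,-0.01,0,0.95],
  [0,0,-0.05,0,0.95],
])

```text
t: 25.25
position: [0.6271, -0.0834, 0.1122]
tool_rot: [[0.125, 0.992, -0.008], [0.992, -0.125, 0.002], [0.001, -0.009, -1.0]]
ft_force: [1.1, -0.5, -0.4]
finger_gap: 0.0831
```

Emit:
servo_tool([
  [-0.04,0,-0.05,0,1],
  [-0.08,0,-0.08,0,1],
  [-0.08,0,-0.08,0,1],
  [-0.08,0,-0.08,0,1],
])

```text
t: 25.65
position: [0.6215, -0.1657, 0.198]
tool_rot: [[0.127, 0.992, 0.004], [0.992, -0.127, -0.002], [-0.001, 0.004, -1.0]]
ft_force: [0.3, -0.6, -0.1]
finger_gap: 0.0856
```

```bash
python3 look.py w18 fan heat_sink power_supply board; python3 f1.py w18 fan .631 -.084 .06; python3 mv.py .52 -.16 .25 1.446
```

```text
heat_sink 0.8 318 98 827
power_supply 0.67 345 287 8169
board 0.92 321 70 18994
25.9
0
t25.90 pos [ 0.6196 -0.1619  0.1937] yawx 1.4473 gap 0.0856 F [-0.4 -0.1 -0.3] -> d [-0.0103 -0.0992 -0.056 ] turn 0.0013 len 0.114Traceback (most recent call last):
  File "f1.py", line 14, in <module>
    print(fit(vs,D[n],z,(x,y,np.arange(0,3.1,.4))))
          ~~~^^^^^^^^^^^^^^^^^^^^^^^^^^^^^^^^^^^^^
  File "h.py", line 37, in fit
    r=minimize(cost,p0,method='Nelder-Mead',options=dict(initial_simplex=S,xatol=1e-5,fatol=1e-6,maxiter=400))
    res = _minimize_neldermead(fun, x0, args, callback, bounds=bounds,
                               **options)
    fsim[k] = func(sim[k])
              ~~~~^^^^^^^^
    fx = function(np.copy(x), *(wrapper_args + args))
  File "h.py", line 32, in cost
    return c/len(views)
           ~^~~~~~~~~~~
ZeroDivisionError: division by zero
```

View pics/w18.png

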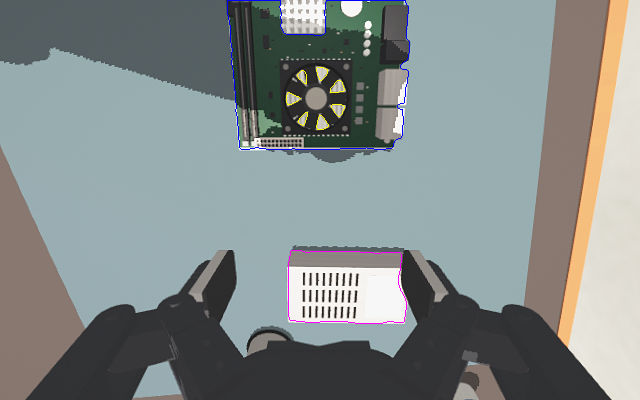

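Run:
```python
import cv2,numpy as np
a=cv2.imread('pics/w9_raw.png')[255:335,270:430];b=cv2.imread('pics/w18_raw.png')[240:330,270:430]
cv2.imwrite('pics/psu.png',np.vstack([cv2.resize(x,None,fx=4.4,fy=3.3,interpolation=cv2.INTER_CUBIC) for x in(a,b)]))
```

```text
(no output)
```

View pics/psu.png

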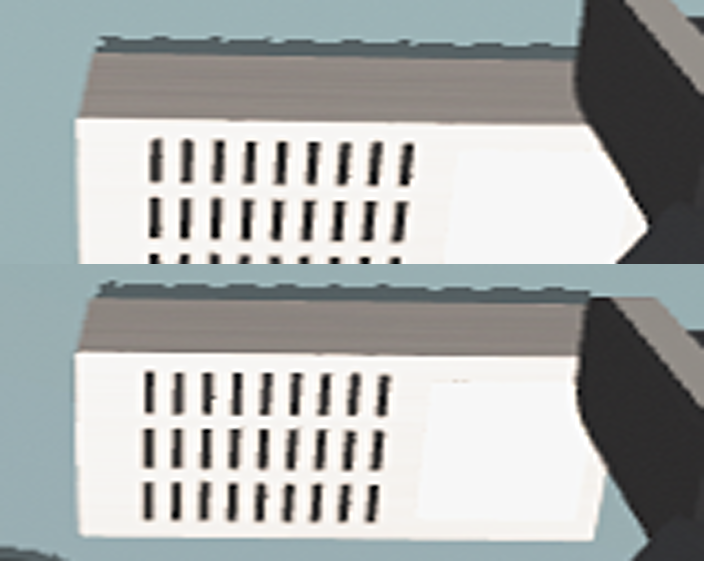

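Run:
```python
import pickle
from h import *
for t,b,tp,fr in(('w9',[(291.6,271.1),(400.7,273.2)],[(287.5,290.8),(400.7,292.3)],None),('w18',[(291.6,250.3),(403,252.4)],[(287.5,266.7),(400.7,268.2)],[(288.2,322.1),(404.5,323.6)])):
    c=pickle.load(open(t+'.pkl','rb'))[0]
    for nm,U,z in(('bot',b,.002),('top',tp,.0425),('far',fr,.0425)):
        if U is None: continue
        P=toplane(c,U,z); e=P[1]-P[0]; print(t,nm,P.round(4).tolist(),np.arctan2(e[1],e[0]))
        q=np.array([.6312+.035*.1247,-.0842+.035*.992]); n=np.array([.1247,.992]); print('  board-y of pts',((P[:,:2]-q)@n).round(4))
from station import bot
bot.camera('top');c=bot.calibration('top')
r=bot.silhouettes('top','power_supply')[0]; print(fit([(c,np.asarray(r['region']))],(.15,.0815,.0405),.002,(.642,-.316,[0,-.165])))
```

```text
w9 bot [[0.5734, -0.2667, 0.002], [0.7076, -0.2864, 0.002]] -0.1457044346392281
  board-y of pts [-0.2232 -0.226 ]
w9 top [[0.5726, -0.2659, 0.0425], [0.6969, -0.2833, 0.0425]] -0.13919147481622426
  board-y of pts [-0.2226 -0.2243]
w18 bot [[0.5745, -0.2666, 0.002], [0.7204, -0.2889, 0.002]] -0.15178784756974606
  board-y of pts [-0.223  -0.2269]
w18 top [[0.5731, -0.2661, 0.0425], [0.7063, -0.2857, 0.0425]] -0.14625094973789834
  board-y of pts [-0.2227 -0.2255]
w18 far [[0.5609, -0.3462, 0.0425], [0.7082, -0.3683, 0.0425]] -0.1491416150422475
  board-y of pts [-0.3036 -0.3072]Traceback (most recent call last):
  File "<stdin>", line 11, in <module>
IndexError: list index out of range
```

Emit:
servo_tool([
  [0.227,-0.192,0.0,-1.153,0.5],
  [0.227,-0.192,0.0,-1.153,0.5],
  [0.227,-0.192,0.02,-1.153,0.5],
  [0.227,-0.192,0.04,-1.153,0.5],
  [0.227,-0.192,0.044,-1.153,0.5],
])

```text
t: 26.5
position: [0.4846, 0.045, 0.1652]
tool_rot: [[-0.59, 0.807, 0.001], [0.807, 0.59, 0.0], [-0.0, 0.001, -1.0]]
ft_force: [0.3, 1.1, 0.0]
finger_gap: 0.064
```

```bash
python3 mv.py .457 .087 .15 2.60
```

```text
t26.50 pos [0.4846 0.045  0.1652] yawx 2.2025 gap 0.0640 F [0.3 1.1 0. ] -> d [0.0502 0.0025 0.0152] turn -0.3975 len 0.053
```

Emit:
servo_tool([
  [0.045,0.002,0.012,-0.39,0.5],
  [0.045,0.002,0.012,-0.39,0.5],
  [0.045,0.002,0.012,-0.39,0.5],
  [0.045,0.002,0.012,-0.39,0.5],
  [0.045,0.002,0.012,-0.39,0.5],
])

```text
t: 27.0
position: [0.4611, 0.0811, 0.1534]
tool_rot: [[-0.849, 0.529, -0.0], [0.529, 0.849, 0.0], [0.0, -0.0, -1.0]]
ft_force: [0.2, 0.6, 0.0]
finger_gap: 0.0641
```

```bash
python3 look.py w19 drive;python3 f1.py w19 drive .457 .087;python3 f1.py w1,w2,w19 drive .457 .087; python3 mv.py .457 .087 .15 2.60
```

```text
drive 0.7 321 174 4521
27.1
1
(array([0.45623922, 0.08732607, 2.61193045]), np.float64(0.07647734880447388))
3
(array([ 0.45694679,  0.08716255, -0.54049957]), np.float64(0.08742973953485489))
z (array([ 4.57071206e-01,  8.72212464e-02,  2.60279078e+00, -1.90716311e-03]), np.float64(0.07158136367797852))
t27.10 pos [0.4612 0.0807 0.1534] yawx 2.5843 gap 0.0645 F [0.7 0.2 0.4] -> d [0.0069 0.0031 0.0035] turn -0.0157 len 0.008
```

View pics/w19.png

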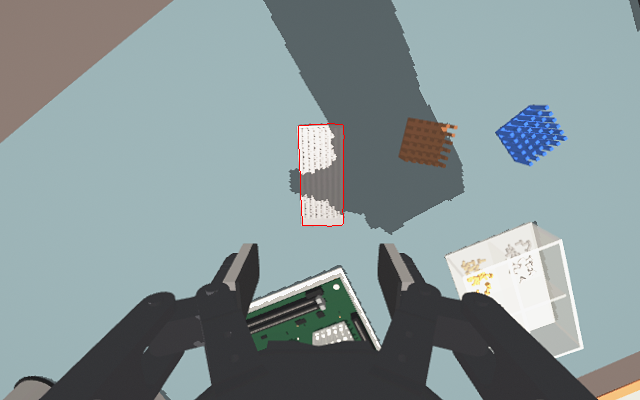

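Emit:
servo_tool([
  [0.007,0.003,0.04,-0.022,0.5],
  [0.007,0.003,0.08,-0.022,0.5],
  [0.007,0.003,0.105,-0.022,0.5],
  [0.007,0.003,0.11,-0.022,0.5],
  [0.007,0.003,0.11,-0.022,0.5],
])

```text
t: 27.6
position: [0.4564, 0.0868, 0.0432]
tool_rot: [[-0.86, 0.51, -0.002], [0.51, 0.86, -0.0], [0.002, -0.001, -1.0]]
ft_force: [0.2, 0.3, 0.3]
finger_gap: 0.0639
```

```bash
python3 look.py w20 drive;python3 f1.py w20 drive .457 .087; python3 av.py .4567 .0872 .004 2.605
```

```text
drive 0.93 320 220 10272
27.7
1
(array([0.45680629, 0.08661507, 2.59851187]), np.float64(0.08915621042251587))
[[0.458, 0.0869, 0.0447], [0.4583, 0.0869, 0.0449], [0.4583, 0.087, 0.045], [0.4582, 0.087, 0.0449]] [2.6071 2.6073 2.6074 2.6075]
t 27.85 mean [0.4582 0.0869 0.0449] d [ 0.0015 -0.0006  0.0409] turn 0.0023275680108008068 [0.3485139  0.84025788 0.46344236]
```

View pics/w20.png

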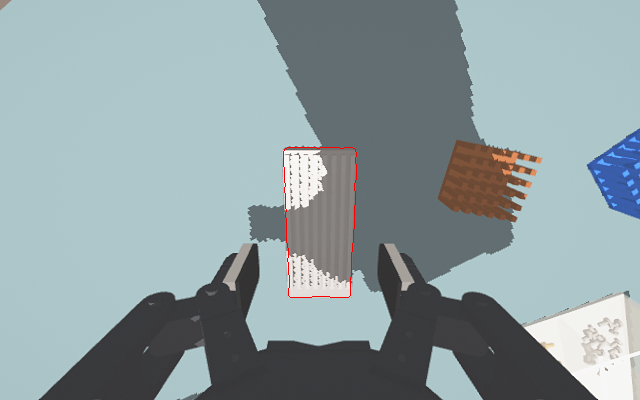

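Emit:
servo_tool([
  [0.001,-0.0005,0.018,0.003,0.5],
  [0.001,-0.0005,0.032,0.003,0.5],
  [0.001,-0.0005,0.038,0.003,0.5],
  [0.001,-0.0005,0.0405,0.003,0.5],
  [0.001,-0.0005,0.0405,0.003,0.5],
])

```text
t: 28.4
position: [0.456, 0.0871, 0.0033]
tool_rot: [[-0.859, 0.511, 0.0], [0.511, 0.859, 0.0], [-0.0, 0.0, -1.0]]
ft_force: [0.1, 1.0, 0.7]
finger_gap: 0.0641
```

Emit:
servo_tool([
  [0,0,0,0,0.2],
  [0,0,0,0,0],
  [0,0,0,0,-0.4],
  [0,0,0,0,-0.4],
  [0,0,0,0,-0.4],
])

```text
t: 28.9
position: [0.4563, 0.0871, 0.004]
tool_rot: [[-0.859, 0.511, 0.001], [0.511, 0.859, 0.0], [-0.001, 0.001, -1.0]]
ft_force: [-1.0, 0.4, 5.7]
finger_gap: 0.0437
```

Emit:
servo_tool([
  [0,0,-0.01,0,-0.4],
  [0,0,-0.04,0,-0.4],
  [0,0,-0.08,0,-0.4],
  [0,0,-0.12,0,-0.4],
  [0,0,-0.12,0,-0.4],
])

```text
t: 29.4
position: [0.4596, 0.0873, 0.1286]
tool_rot: [[-0.859, 0.511, 0.01], [0.511, 0.859, 0.0], [-0.008, 0.005, -1.0]]
ft_force: [0.8, -0.8, -1.1]
finger_gap: 0.0433
```

```bash
python3 look.py w21
python3 - <<'E'
import cv2
im=cv2.imread('pics/w21_raw.png'); cv2.imwrite('pics/w21c.png',cv2.resize(im[130:340,210:430],None,fx=2.8,fy=2.8,interpolation=cv2.INTER_CUBIC))
E
python3 mv.py .631 -.2067 .15 3.017
```

```text
29.45
t29.45 pos [0.4582 0.0872 0.1262] yawx 2.6049 gap 0.0435 F [-0.6  0.2 -1.9] -> d [-0.2989 -0.1641 -0.0227] turn -0.4121 len 0.342
```

View pics/w21c.png

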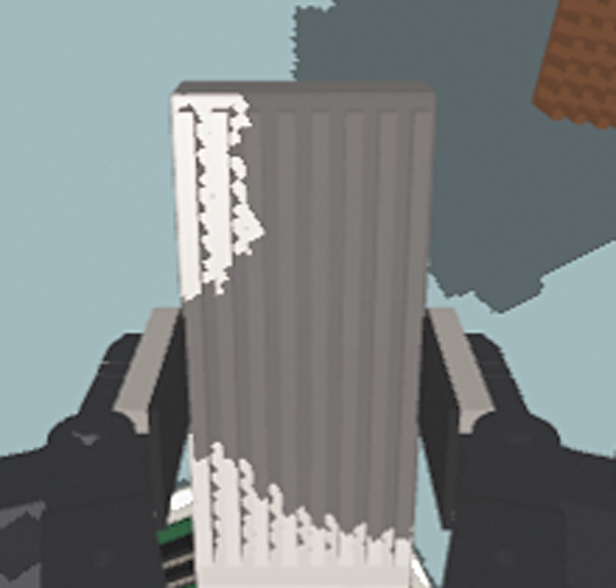

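```bash
python3 heldo.py 159.3 274 362.5 .105 .002;  python3 heldo.py 163.7 271.4 365 .105 -.014
```

```text
[[-0.00123924 -0.02204721  0.002     ]
 [-0.00122954  0.02288713  0.002     ]]
[[-0.00027285 -0.02083807 -0.014     ]
 [-0.00026334  0.02162868 -0.014     ]]
```

Emit:
servo_tool([
  [-0.299,-0.164,-0.024,-0.412,-0.4],
  [-0.299,-0.164,-0.024,-0.412,-0.4],
  [-0.299,-0.164,-0.024,-0.412,-0.4],
  [-0.299,-0.164,-0.024,-0.412,-0.4],
  [-0.299,-0.164,-0.024,-0.412,-0.4],
])

```text
t: 29.95
position: [0.5784, -0.123, 0.1388]
tool_rot: [[-0.992, 0.125, -0.002], [0.125, 0.992, 0.001], [0.002, 0.001, -1.0]]
ft_force: [0.8, 1.7, -1.4]
finger_gap: 0.0431
```

```bash
python3 mv.py .631 -.2067 .15 3.017
```

```text
t29.95 pos [ 0.5784 -0.123   0.1388] yawx 3.0167 gap 0.0431 F [ 0.8  1.7 -1.4] -> d [-0.0626 -0.0765 -0.0114] turn -0.0003 len 0.100
```

Emit:
servo_tool([
  [-0.03,-0.035,0,0,-0.4],
  [-0.055,-0.068,0,0,-0.4],
  [-0.055,-0.068,0.02,0,-0.4],
  [-0.055,-0.068,0.05,0,-0.4],
  [-0.055,-0.068,0.07,0,-0.4],
])

```text
t: 30.45
position: [0.6228, -0.1955, 0.0664]
tool_rot: [[-0.992, 0.125, -0.004], [0.125, 0.992, 0.002], [0.005, 0.001, -1.0]]
ft_force: [0.5, 0.2, -1.5]
finger_gap: 0.0429
```

```bash
python3 av.py .631 -.207 .004 3.017;python3 look.py w22
```

```text
[[0.6228, -0.1955, 0.0664], [0.6208, -0.1945, 0.0631], [0.621, -0.1943, 0.065], [0.6225, -0.1949, 0.0673]] [3.0158 3.0161 3.0164 3.0167]
t 30.6 mean [ 0.6218 -0.1948  0.0654] d [-0.011  -0.0111  0.0614] turn -0.0007426801249881265 [-0.51519071  0.33865881 -0.30489682]
30.7
```

View pics/w22.png

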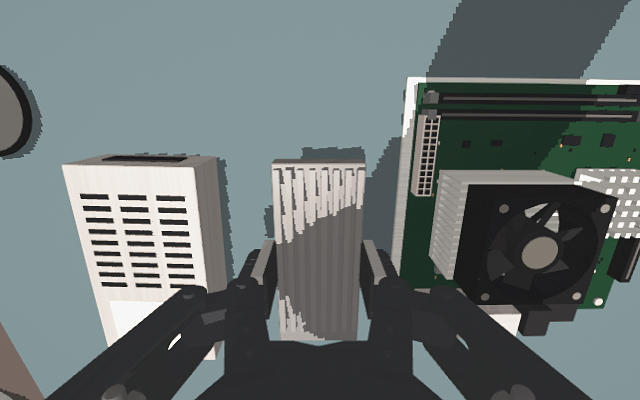

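Emit:
servo_tool([
  [-0.009,-0.011,0.01,0,-0.4],
  [-0.009,-0.011,0.025,0,-0.4],
  [-0.009,-0.011,0.04,0,-0.4],
  [-0.009,-0.011,0.05,0,-0.4],
  [-0.009,-0.011,0.055,0,-0.4],
])

```text
t: 31.2
position: [0.631, -0.2071, 0.0129]
tool_rot: [[-0.992, 0.124, -0.003], [0.124, 0.992, 0.001], [0.003, 0.001, -1.0]]
ft_force: [0.8, -0.2, -0.1]
finger_gap: 0.0436
```

```bash
python3 av.py .631 -.207 .004 3.017;python3 look.py w23
```

```text
[[0.631, -0.2071, 0.0129], [0.631, -0.2071, 0.0127], [0.6314, -0.2073, 0.0137], [0.6321, -0.2076, 0.0146]] [3.0168 3.0169 3.0169 3.017 ]
t 31.35 mean [ 0.6314 -0.2073  0.0135] d [0.0004 0.0002 0.0095] turn -0.00010164314263105823 [ 0.71229426  0.09784383 -1.03881981]
31.45
```

View pics/w23.png

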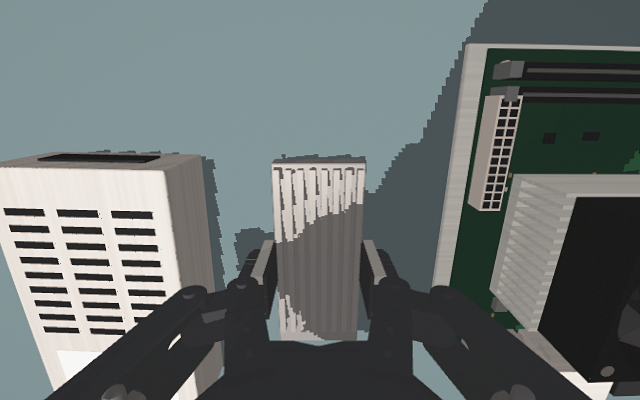

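Emit:
servo_tool([
  [0.0005,0.0003,0.003,0,-0.4],
  [0.0005,0.0003,0.006,0,-0.4],
  [0.0005,0.0003,0.008,0,-0.4],
  [0.0005,0.0003,0.009,0,-0.4],
  [0.0005,0.0003,0.01,0,-0.4],
])

```text
t: 31.95
position: [0.6319, -0.2075, 0.005]
tool_rot: [[-0.992, 0.124, -0.0], [0.124, 0.992, 0.0], [0.0, 0.0, -1.0]]
ft_force: [0.1, -0.2, -1.5]
finger_gap: 0.0439
```

```bash
python3 av.py .631 -.207 .004 3.017
```

```text
[[0.6319, -0.2075, 0.005], [0.6318, -0.2075, 0.0049], [0.6319, -0.2075, 0.005], [0.6319, -0.2075, 0.0051]] [3.0168 3.0167 3.0167 3.0168]
t 32.1 mean [ 0.6319 -0.2075  0.005 ] d [0.0009 0.0004 0.001 ] turn -0.0002328597333165483 [-0.36162702  0.58496711 -1.07319319]
```

Emit:
servo_tool([
  [0.0005,0.0005,0.0007,0,-0.4],
  [0.0005,0.0005,0.0014,0,-0.4],
  [0.0005,0.0005,0.002,0,-0.4],
  [0.0005,0.0005,0.002,0,-0.4],
])

```text
t: 32.55
position: [0.6315, -0.2069, 0.0041]
tool_rot: [[-0.992, 0.124, 0.0], [0.124, 0.992, -0.0], [-0.0, 0.0, -1.0]]
ft_force: [-2.5, 0.6, 6.0]
finger_gap: 0.0435
```

Contact. Release and lift away, then verify.

Emit:
servo_tool([
  [0,0,0,0,0.3],
  [0,0,0,0,0.45],
  [0,0,0,0,0.45],
  [0,0,-0.02,0,0.45],
  [0,0,-0.06,0,0.45],
])

```text
t: 33.05
position: [0.6286, -0.2057, 0.06]
tool_rot: [[-0.992, 0.125, -0.007], [0.125, 0.992, 0.003], [0.007, 0.002, -1.0]]
ft_force: [0.3, -0.0, 0.4]
finger_gap: 0.0619
```

Emit:
servo_tool([
  [0,0,-0.05,0,0.45],
  [0,0,-0.1,0,0.45],
  [0,0.02,-0.13,0,0.45],
  [0,0.04,-0.13,0,0.45],
  [0,0.04,-0.13,0,0.45],
])

```text
t: 33.55
position: [0.6371, -0.1649, 0.1938]
tool_rot: [[-0.993, 0.122, 0.001], [0.122, 0.993, 0.0], [-0.001, 0.0, -1.0]]
ft_force: [0.5, 0.1, -0.0]
finger_gap: 0.0617
```

```bash
python3 look.py w24 drive fan small_sink heat_sink power_supply; python3 f1.py w24 drive .631 -.207; python3 f1.py w24 fan .631 -.084 .06; python3 mv.py .53 -.1 .3 3.017
```

```text
drive 0.95 282 171 3556
drive 0.4 405 174 4377
fan 0.98 405 174 4501
small_sink 0.74 471 156 1786
heat_sink 0.8 388 158 1161
power_supply 0.74 185 192 11683
33.85
1
(array([ 0.63238157, -0.20688942, -0.1350172 ]), np.float64(0.07815498113632202))
1
(array([ 0.63078767, -0.08397341,  1.43593591]), np.float64(0.1080443263053894))
t33.85 pos [ 0.6358 -0.1677  0.1916] yawx 3.0160 gap 0.0622 F [ 0.7 -0.1 -0.8] -> d [ 0.1137  0.0539 -0.1081] turn -0.0010 len 0.166
```

View pics/w24.png

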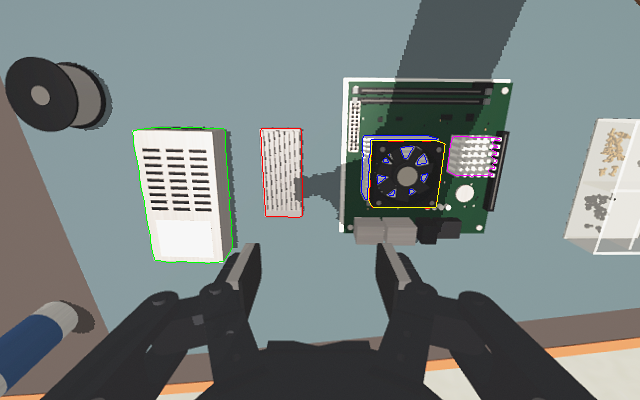

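```bash
python3 f1.py w24 power_supply .6417 -.318; python3 f1.py w24 small_sink .6297 -.0015 .025
python3 - <<'E'
import pickle
from h import *
c=pickle.load(open('w24.pkl','rb'))[0]
q=np.array([.6356,-.0495]); n=np.array([.1247,.992]); e=np.array([.992,-.1247])
for nm,u in(('board edge',[(344,80),(340.5,230)]),('drive mid',[(282,171)])):
  for z in (.002,.01,.02): P=toplane(c,u,z)[:,:2]-q; print(nm,z,(P@e).round(4),(P@n).round(4))
from station import bot
import cv2
cv2.imwrite('pics/top9.png',bot.camera('top')[60:310,140:510,::-1].repeat(2,0).repeat(2,1)); cv2.imwrite('pics/side9.png',bot.camera('side')[:,:,::-1])
E
```

```text
1
(array([ 0.64065374, -0.31672502, -0.14650024]), np.float64(0.021560370922088623))
1
(array([ 0.62923395, -0.00203147,  1.34707699]), np.float64(0.16122817993164062))
board edge 0.002 [-0.0872  0.0902] [-0.0872 -0.0862]
board edge 0.01 [-0.0866  0.0865] [-0.0879 -0.0869]
board edge 0.02 [-0.0859  0.082 ] [-0.0887 -0.0878]
drive mid 0.002 [0.0138] [-0.1578]
drive mid 0.01 [0.012] [-0.1568]
drive mid 0.02 [0.0097] [-0.1555]
```

View pics/top9.png

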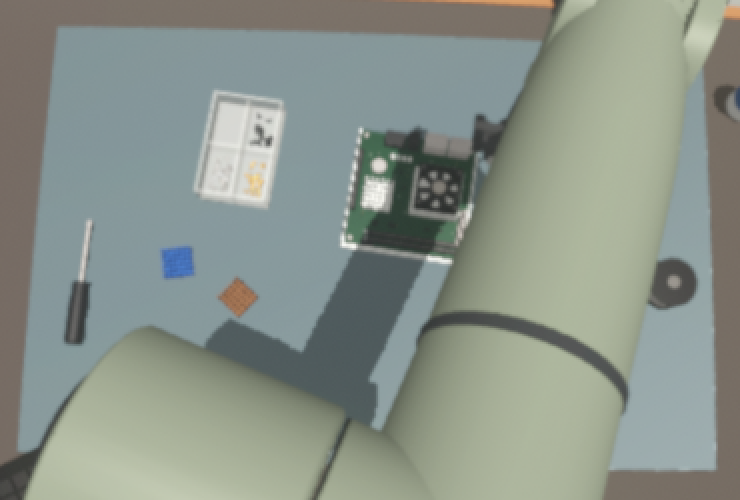

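View pics/side9.png

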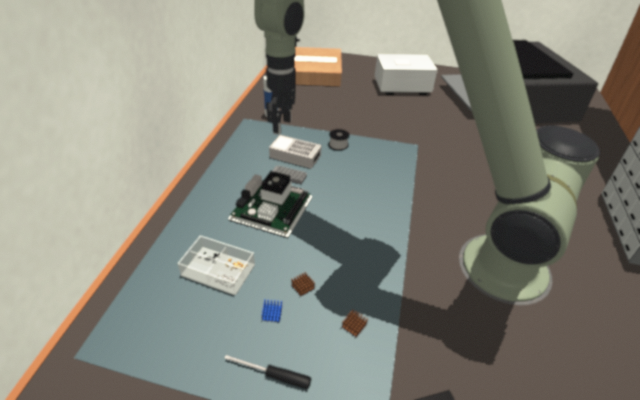

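Run:
```python
from station import bot
print(bot.hand_in(), bot.sense()['t'])
```

```text
the job is handed in; nothing more can be done
the job is handed in; nothing more can be done
```

The job is done and handed in at about 34 s of the 104 s. I worked in the order asked: large heat sink on the processor, small silver sink on the chipset, fan on the large sink, then the drive. I lowered each part until light contact (about 6–10 N at the wrist) before releasing it. I left the screwdriver and the blue and brown look-alikes alone.

| Part | Last check against target |
|---|---|
| Large heat sink | Centre within 1 mm of the processor, yaw within about 0.01 rad; seated a quarter turn round, so the fins run along the board's y |
| Small sink | Centre within about 1 mm of the chipset |
| Fan | Centre within about 0.5 mm of the processor's centre, yaw within about 0.01 rad, lying flat |
| Drive | Within about 1 mm of midway, yaw within about 0.01 rad of the board's edge |

Checks that disagreed or fell short:
- **Fan grip:** the gripper read a 66 mm opening on the 60 mm fan. The pictures showed it held square, and it was set down at the expected height.
- **Small sink yaw:** the last picture's fit was about 0.1 rad off. That fit was poor because the pins break up the outline. An earlier look straight after release agreed to about 0.002 rad, so I left it.
- **Silhouettes:** the networks missed the fan in one picture and the power supply in the top view. I measured both from other wrist pictures.

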